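# Stage press brake tooling around the die shoe

### The arm

A 6-joint arm with a two-finger parallel gripper is mounted at the origin on the work surface. World frame = base frame: x ahead of the robot, y to its left, z up, the work surface at z = 0. Lengths are in mm, angles in rad, forces in N, time in s.
With the tool pointing down it reaches from about 350 to 975 mm from the base axis. Payload 7.1 kg.
Tool frame: the origin (TCP) lies at the very end of the fingers, on their centre line; the grasp point (between the pads) lies 19 mm behind it; x points along the fingers, z is the direction in which the jaws open and shut, and the axes are right-handed (so a half turn about x gives the same grasp; the last joint's range is limited). The gripper opens to 88 mm and grips with 3 to 60 N. Pads are 20 mm wide; open, the fingers measure 115 mm over their backs; the gripper's body (75 mm by 178 mm) begins 61 mm behind the grasp point.
Start: joints at [1.129, 0.423, 1.63, -0, 1.089, -0.019], TCP at [256.415, 569.962, 222.675] pointing down, gripper open.
Joint ranges: [-3, 3], [-0.9, 2.11], [0.09, 2.58], [-1.31, 4.45], [0.11, 2.69], [-2.54, 2.54]. Speed limits (rad/s): [2.39, 2.39, 3.01, 3.14, 3.14, 3.14].

### API

Orientations are given as a rotation vector (axis times angle).
In Python, from workcell import * gives the robot as it stands.
- The arm moves only by the shell command python3 -m crank 'ROWS'. ROWS is JSON, a list of rows, each a list of 3 entries, a list of its own where there are three numbers: the shift along the tool's x, y, z in cm, then the turn, a rotation vector about the tool's x, y, z in degrees, then the finger opening in cm, from 0 to 8.78. In form: [[[dx, dy, dz], [rx, ry, rz], claw], ...]. A call has 1 to 5 rows; each row shifts and turns the commanded pose from where the row before left it, along the tool's axes as they then stand; what a row does not reach is not made up. A row lasts 1/8 s, in which the tool goes at most 62.5 mm and 10.7 degrees, less where a joint would pass 70% of its speed; a pose out of reach is approached as far as the arm can. A call with a gripper value outside its range is refused whole. The fingers move at their own pace and stop on an object; the grip force is fixed at half the most. Time passes only in rows, so rows that do not move let the fingers close. It gives the time, the measured TCP pose, the force and the opening at its end, in the units of the state.
- get_obs(): the state, without advancing time (a new reading comes with each control period).
- get_image(name): name is "scene" or "top" or "wrist"; returns a dict with "pixels" (400x640x3 uint8, red, green, blue), "mtx" (3x3 intrinsics, pixels), "D" ([k1, k2, p1, p2, k3] as OpenCV has them; the pictures are not rectified), "view" (4x4, takes a point from world to camera coordinates). Camera axes: x right, y down, z forward; pixel columns grow to the right and rows downward; lengths in mm; the calibration is good to about 2 mm. A picture is of the moment at which its call begins. There is no depth.
- close_job(): hands the job in, once; it reports no verdict.
The state is a dict: "t": time; "qpos": joint angles; "qvel": joint speeds; "joint_torque": joint torques, N m; "ee_pos": TCP position; "orientation": TCP orientation; "ft_force": force on the tool from outside, world axes, zero at the start; "moment": the same for the moment, N m; "width": finger opening in mm.
Only numpy, scipy, OpenCV 4.12 (cv2) and the standard library are available. Lean on these libraries where they do the work, as an engineer would, in place of code of your own. Each camera call takes 0.05 s, during which the arm holds its last target.

### The job

Stage the tooling for the next press brake job around the cast iron die shoe: lay the forked clamp plate flat on the boards between the shoe and the die pocket with the steel flap, and the two-hole clamp plate flat on the opposite side of the shoe, each lengthwise alongside the shoe, centred on its length, with about 40 mm of finger room between plate and shoe. Set the grey polymer spacer flat on the middle of the shoe, lengthwise with it, and stand the chrome punch holder upright on the middle of the spacer, also lengthwise, so that the chrome never touches the pitted iron. Leave the V-die, the step block, the spanner and the flap as they are.

Things in the scene. Friction and masses are not known exactly. Their poses are not given: they have to be found in the camera images.
- spacer: Grey polymer spacer: flat block with rounded ends, 84 x 50 x 18 mm (length x, width y, height z), the straight part of its sides 34 mm long, two dark dimples on top, about 0.1 kg. Loose on the boards, flat at the start. Origin: centre of its underside. Its x axis runs along its length, y across it, z up. Either end may face either way.
- punch_holder: Chrome punch holder: bright block 60 x 40 x 28 mm (length x, width y, height z) with a narrower tang 60 x 14 mm standing 18 mm higher along its middle, 46 mm over all, about 0.62 kg. Loose, standing upright at the start; best gripped across the 40 mm body. Origin: centre of its underside. Its x axis runs along its length, y across it, z up. Either end may face either way.
- fork_plate: Forked steel clamp plate, 90 x 40 x 14 mm (length x, width y, height z): a solid half (toward its -x end) and two 12 mm tines with a 16 mm open slot between them (toward +x), about 0.33 kg, its centre of mass about 5 mm from the origin toward -x. Loose, flat at the start. Origin: centre of the underside of the whole 90 x 40 outline. Its x axis runs along its length, y across it, z up. Fork may point either way.
- hole_plate: Two-hole steel clamp plate, 66 x 50 x 14 mm (length x, width y, height z), two 15 mm through holes side by side along its length, about 0.3 kg. Loose, flat at the start. Origin: centre of its underside. Its x axis runs along its length, y across it, z up. Either end may face either way.
- die_shoe: Cast iron die shoe, dark and pitted, fixed: body 110 x 90 x 34 mm (length x, width y, height z) with a flat top, and at each end (+x and -x) a slotted bolt ear 16 mm high, making it 140 mm long over all. Origin: centre of its underside, on the boards. Its x axis runs along its length, y across it, z up. Its long sides are the faces at y = +45 and -45 mm.
- die_pocket: Die pocket, fixed: a grey steel box 120 x 110 x 42 mm (x, y, z), covered by a flat steel flap hinged on its far edge, 47 mm high with the flap. It stands beside the shoe, sometimes on its left and sometimes on its right (about 0.24 to 0.34 m centre to centre). Origin: centre of its underside.
- flap (a joint): Hinge of the pocket's steel flap: 0 is shut (as at the start), positive is open, in rad. To be left shut.
- v_die: Bystander: short dull-steel V-die section, 70 x 34 x 38 mm, a V groove along its top. Loose. Origin: centre of its underside; x along its length. To be left where it lies.
- step_block: Bystander: dark steel step block like a small staircase of four steps, 60 x 30 x 48 mm. Loose. Origin: centre of its underside; x along its length. To be left where it lies.
- spanner: Bystander: steel spanner 190 mm long, lying on the boards beyond the shoe and pocket. Loose. Origin: on its underside, x along its length. To be left where it lies.
Things that resemble listed ones, but are neither listed nor needed, are in the scene too. Leave any green or red look-alike of the fork_plate alone.

How it is judged:
By the outcome, as a careful person would: the job done as asked, in the order asked, and still so for the second after the job is handed in, with the robot touching nothing.
It also fails if it takes over 120 s, if anything falls off the work surface, if the arm or the gripper's body presses on something with over 40 N, if the wrist force passes 120 N, or if a joint passes its speed limit or range.

## Working session

There is one attempt and no reset: what is moved stays moved. The work goes in short steps, Python scripts to look and compute and a shell command to move; the robot and the scene stay as the last step left them, time stands still between calls to the robot, and variables do not carry over. Pictures are saved under pics/ and viewed, and the job is handed in when it is done.

```bash
ls; mkdir -p pics; python3 - <<'E'
from workcell import *
import cv2,json
o=get_obs();print(o)
for n in("scene","top","wrist"):
    d=get_image(n);cv2.imwrite(f"pics/{n}0.png",d["pixels"][:,:,::-1]);print(n,d["mtx"],d["D"],d["view"])
E
```

```text
pics
{'t': 0.0, 'qpos': array([ 1.12902129e+00,  4.23844609e-01,  1.63066511e+00,  1.77539607e-05,
        1.08856596e+00, -1.89858882e-02]), 'qvel': array([-0.00100593, -0.00035929,  0.0012556 , -0.00044378, -0.00101663,
        0.00058326]), 'joint_torque': array([ 7.69518629e-04, -5.44619143e+01, -2.73676103e+01,  6.44524209e-02,
        2.24546401e-02, -1.40255611e-04]), 'ee_pos': array([256.17658667, 569.50064369, 221.90910841]), 'orientation': array([-0.89317467,  1.38135185,  0.89191206]), 'ft_force': array([0.99719103, 0.10114312, 0.08276789]), 'moment': array([ 0.06485065, -0.005998  , -0.02912507]), 'width': 88.01765739915813}
scene [[419.6884798    0.         314.34276166]
 [  0.         419.6884798  196.8213993 ]
 [  0.           0.           1.        ]] [-0.02043434  0.          0.          0.          0.        ] [[-2.64172284e-01  9.64402311e-01  1.18822051e-02  1.52918042e+02]
 [ 6.72763675e-01  1.93085393e-01 -7.14217802e-01 -3.09886309e+02]
 [-6.91087579e-01 -1.80682632e-01 -6.99822652e-01  1.61003153e+03]
 [ 0.00000000e+00  0.00000000e+00  0.00000000e+00  1.000000
[... 234 characters left out ...]
1 -3.01160336e-03  1.84242884e+01]
 [-9.77810388e-01  6.11056985e-02 -2.00381981e-01  5.19417325e+02]
 [ 2.00182628e-01 -9.42994270e-03 -9.79713219e-01  1.20176629e+03]
 [ 0.00000000e+00  0.00000000e+00  0.00000000e+00  1.00000000e+00]]
wrist [[275.84038521   0.         320.65542371]
 [  0.         275.84038521 198.06393833]
 [  0.           0.           1.        ]] [-0.04021774  0.          0.          0.          0.        ] [[ 4.11747645e-01  9.11297714e-01 -5.94852192e-04 -6.26093445e+02]
 [ 8.85045978e-01 -3.99730720e-01  2.38556008e-01 -2.66563431e+01]
 [ 2.17157764e-01 -9.87513460e-02 -9.71128559e-01  3.89119717e+02]
 [ 0.00000000e+00  0.00000000e+00  0.00000000e+00  1.00000000e+00]]
```

View pics/scene0.png

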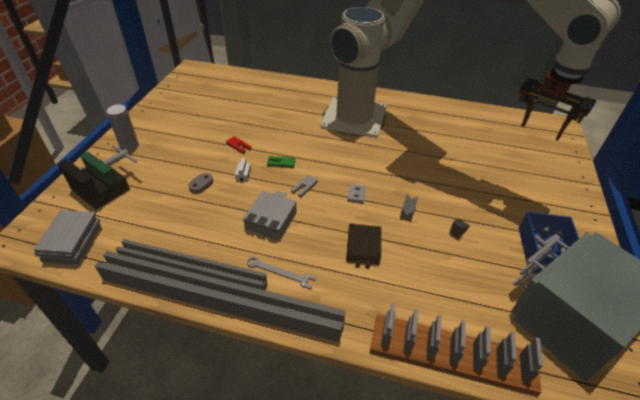

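View pics/top0.png

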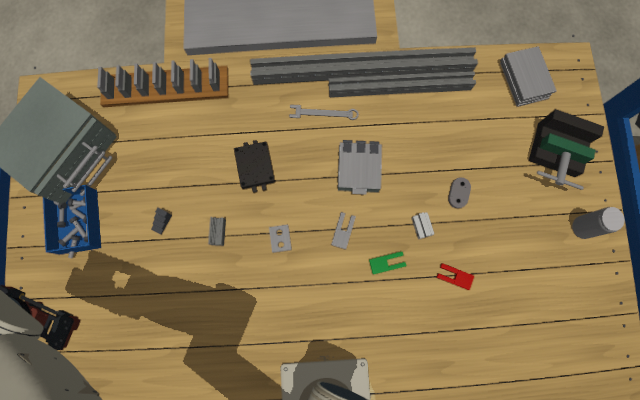

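View pics/wrist0.png

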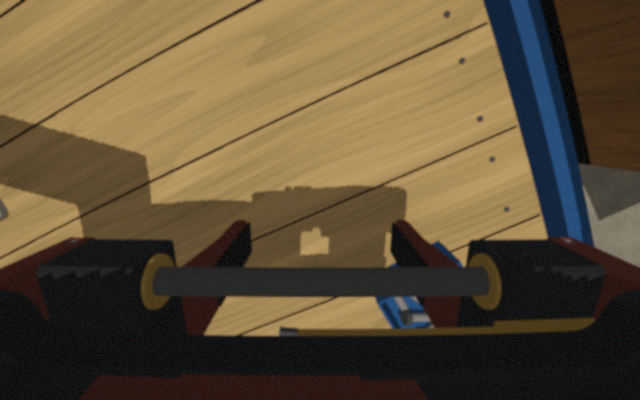

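The top view shows these items, with top-view pixels:
- Shoe: dark, (254,166)
- Pocket: (360,168), to the right of the shoe
- Spanner: (323,112)
- Spacer: (459,193)
- Punch holder: (423,225)
- Hole plate: (281,239)
- V-die: (217,231)
- Step block: (161,221)

There are three forked plates: grey steel at (343,230), green at (388,262) and red at (456,277). The steel one fits, since the other two are the look-alikes. I'll confirm it in an enlarged crop.

```bash
cat > h.py <<'E'
from workcell import *
import cv2,numpy as np
def cast(d,px,z):
    p=cv2.undistortPoints(np.array(px,float).reshape(-1,1,2),d["mtx"],np.array(d["D"],float)).reshape(-1,2)
    V=np.array(d["view"]);R=V[:3,:3];t=V[:3,3];c=-R.T@t
    r=np.c_[p,np.ones(len(p))]@R
    return c+r*((z-c[2])/r[:,2])[:,None]
def proj(d,P):
    V=np.array(d["view"]);r,_=cv2.Rodrigues(V[:3,:3])
    return cv2.projectPoints(np.array(P,float).reshape(-1,1,3),r,V[:3,3],d["mtx"],np.array(d["D"],float))[0].reshape(-1,2)
E
python3 - <<'E'
from h import *
d=get_image("top");a=d["pixels"][:,:,::-1]
c=a[130:290,140:480];cv2.imwrite("pics/top_crop.png",cv2.resize(c,None,fx=2.35,fy=2.35,interpolation=cv2.INTER_CUBIC))
hsv=cv2.cvtColor(np.ascontiguousarray(a),cv2.COLOR_BGR2HSV)
for n,(x,y) in dict(shoe=(254,166),fork=(340,238),hole=(281,230),punch=(423,225),spacer=(459,193),pocket=(360,175),board=(310,200)).items(): print(n,hsv[y,x])
E
```

```text
shoe [21 36 50]
fork [  6   9 141]
hole [ 18  74 135]
punch [ 20   9 177]
spacer [  8  18 112]
pocket [ 12   9 140]
board [ 19 124 168]
```

View pics/top_crop.png

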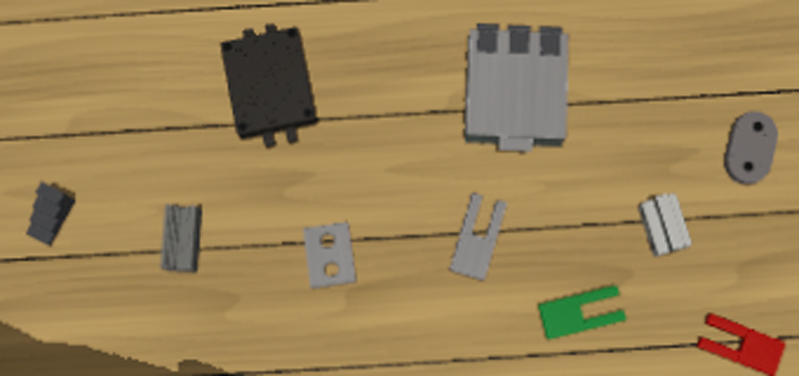

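The crop confirms that the grey steel fork is at (343,230) in the top view, tines away from the robot, and that the green and red ones are plain look-alikes. Next I'll measure positions.

```bash
cat > meas.py <<'E'
from h import *
def rect(d,name,seed,z,half=30,save=False,lo=None):
    a=np.ascontiguousarray(d["pixels"][:,:,::-1]);x,y=seed
    x0,y0=max(x-half,0),max(y-half,0);c=a[y0:y+half,x0:x+half]
    c=cv2.resize(c,None,fx=4,fy=4,interpolation=cv2.INTER_CUBIC)
    h=cv2.cvtColor(c,cv2.COLOR_BGR2HSV)
    m=((h[...,1]<65)&(h[...,2]>85)).astype(np.uint8) if name!="shoe" else (h[...,2]<95).astype(np.uint8)
    if lo: m=((h[...,1]<65)&(h[...,2]>lo)).astype(np.uint8)
    if name=="shoe": m=cv2.morphologyEx(m,cv2.MORPH_OPEN,np.ones((41,41)))
    cs,_=cv2.findContours(m,cv2.RETR_EXTERNAL,cv2.CHAIN_APPROX_NONE)
    cc=max(cs,key=lambda k:cv2.contourArea(k)*(cv2.pointPolygonTest(cv2.convexHull(k),((x-x0)*4,(y-y0)*4),True)>-20))
    if save: 
        v=c.copy();cv2.drawContours(v,[cc],-1,(0,0,255),1);cv2.imwrite(save,v)
    px=(cc.reshape(-1,2)+.5)/4-.5+[x0,y0]
    w=cast(d,px,z)[:,:2].astype(np.float32)
    (cx,cy),(l,s),an=cv2.minAreaRect(w)
    if l<s: l,s,an=s,l,an+90
    an=(an+90)%180-90
    return round(cx,1),round(cy,1),round(l,1),round(s,1),round(an,1)
E
python3 - <<'E'
from meas import *
d=get_image("top")
print("cam",-d["view"][:3,:3].T@d["view"][:3,3])
for n,s,z,lo in (("shoe",(254,166),34,None),("pocket",(360,168),47,None),("fork",(343,230),14,None),("hole",(281,239),14,None),("punch",(423,225),28,None),("spacer",(459,193),18,None),("vdie",(217,231),38,60)):
    print(n,rect(d,n,s,z,35 if n in("shoe","pocket") else 24,f"pics/m_{n}.png",lo))
e=get_image("scene")
print("cam",-e["view"][:3,:3].T@e["view"][:3,3])
for n,s,z in (("fork",(304,185),14),("hole",(357,193),14),("spacer",(201,182),18)): print(n,rect(e,n,s,z,20,f"pics/s_{n}.png"))
import numpy as np
ims=[cv2.resize(cv2.imread(f"pics/m_{n}.png"),(200,200)) for n in("shoe","pocket","fork","hole","punch","spacer")]+[cv2.resize(cv2.imread(f"pics/s_{n}.png"),(200,200)) for n in("fork","hole")]
cv2.imwrite("pics/m_all.png",np.vstack([np.hstack(ims[:4]),np.hstack(ims[4:])]))
E
```

```text
cam [ 268.45672739   -2.01773304 1281.52367616]
shoe (617.6, 151.1, 121.0, 91.3, 8.4)
pocket (591.2, -123.2, 142.0, 112.5, -6.3)
fork (434.4, -70.0, 90.7, 41.6, -21.1)
hole (423.9, 94.2, 67.3, 51.6, 5.1)
punch (433.4, -274.3, 63.9, 45.8, 13.0)
spacer (513.6, -384.7, 84.2, 49.3, -19.6)
vdie (448.9, 254.2, 72.3, 38.7, -3.6)
cam [1361.54975215  203.26474126  903.59321164]
fork (440.4, -72.2, 89.9, 40.0, -21.2)
hole (428.5, 92.5, 66.9, 47.6, 4.4)
spacer (517.9, -387.0, 77.6, 44.7, -19.6)
```

View pics/m_all.png

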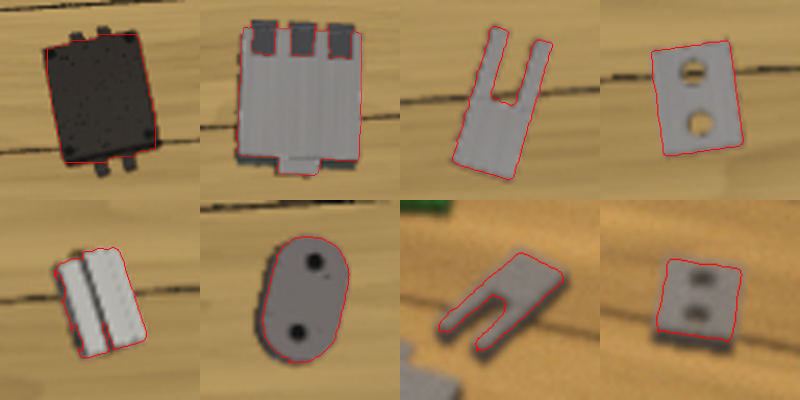

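```bash
cat > go.py <<'E'
import sys
from h import *
from scipy.spatial.transform import Rotation as Ro
# usage: go.py x y z jawyaw(deg, direction of tool z in world)
o=get_obs();R=Ro.from_rotvec(o["orientation"]).as_matrix();p=o["ee_pos"]
print("p",p.round(1),"tx",R[:,0].round(3),"tz",R[:,2].round(3),"jaw",round(np.degrees(np.arctan2(R[1,2],R[0,2])),2),"w",round(o["width"],1),"F",o["ft_force"].round(1),"q6",round(o["qpos"][5],2),"t",round(o["t"],2))
if len(sys.argv)>1:
    x,y,z,a=map(float,sys.argv[1:5])
    cur=np.degrees(np.arctan2(R[1,2],R[0,2]))
    da=(a-cur+90)%180-90   # world-z yaw change
    a=cur+da
    Z=np.array([np.cos(np.radians(a)),np.sin(np.radians(a)),0]);X=np.array([0,0,-1.]);Y=np.cross(Z,X)
    Rt=np.c_[X,Y,Z]
    print("shift cm (current axes)",(R.T@(np.array([x,y,z])-p)/10).round(2),"turn deg",np.degrees(Ro.from_matrix(R.T@Rt).as_rotvec()).round(2),"then shift in new axes",(Rt.T@(np.array([x,y,z])-p)/10).round(2))
E
python3 go.py 434 -70 220 68.9
```

```text
p [256.3 569.8 222.4] tx [-0.    -0.001 -1.   ] tz [ 0.41   0.912 -0.001] jaw 65.77 w 87.8 F [-0.  -0.9 -0.2] q6 -0.02 t 0.3
shift cm (current axes) [  0.27 -42.45 -51.06] turn deg [-3.13 -0.03 -0.  ] then shift in new axes [  0.24 -39.61 -53.29]
```

```bash
python3 go.py 620 50 380 90
```

```text
p [256.3 569.8 222.4] tx [-0.    -0.001 -1.   ] tz [ 0.41   0.912 -0.001] jaw 65.77 w 87.8 F [-0.  -0.9 -0.2] q6 -0.02 t 0.3
shift cm (current axes) [-15.74 -54.49 -32.49] turn deg [-2.423e+01 -3.000e-02 -1.000e-02] then shift in new axes [-15.76 -36.37 -51.98]
```

```bash
python3 -m crank '[[[-4,0,0],[-8,0,0],8.5],[[-4,0,0],[-8,0,0],8.5],[[-4,0,0],[-8,0,0],8.5],[[-3.7,0,-4],[0,0,0],8.5],[[0,-3.5,-4.5],[0,0,0],8.5]]'; python3 go.py 620 50 380 90
```

```text
t: 0.92
ee_pos: [290.8, 485.6, 383.1]
orientation: [-1.206, 1.203, 1.209]
ft_force: [0.7, 0.5, -0.0]
width: 85.0
p [290.8 485.6 383.1] tx [ 0.003  0.005 -1.   ] tz [0.001 1.    0.005] jaw 89.97 w 85.0 F [ 0.7  0.5 -0. ] q6 -0.56 t 0.93
shift cm (current axes) [  0.18 -32.95 -43.54] turn deg [-0.04  0.3   0.17] then shift in new axes [  0.31 -32.92 -43.56]
```

```bash
python3 -m crank '[[[0,-3.5,-4.5],[0,0,0],8.5],[[0,-3.5,-4.5],[0,0,0],8.5],[[0,-3.5,-4.5],[0,0,0],8.5],[[0,-3.5,-4.5],[0,0,0],8.5],[[0,-3.5,-4.5],[0,0,0],8.5]]'; python3 go.py 620 50 380 90
```

```text
t: 1.55
ee_pos: [466.1, 257.5, 379.9]
orientation: [-1.206, 1.21, 1.206]
ft_force: [0.6, 0.4, 0.7]
width: 85.2
p [466.1 257.5 379.9] tx [ 0.  0. -1.] tz [0.004 1.    0.   ] jaw 89.78 w 85.2 F [0.6 0.4 0.7] q6 -1.08 t 1.55
shift cm (current axes) [-1.000e-02 -1.547e+01 -2.069e+01] turn deg [-0.22  0.02  0.03] then shift in new axes [-1.000e-02 -1.539e+01 -2.075e+01]
```

```bash
python3 -m crank '[[[0,-3.5,-4.5],[0,0,0],8.5],[[0,-3.5,-4.5],[0,0,0],8.5],[[0,-3.5,-4.5],[0,0,0],8.5],[[0,-3.5,-5],[0,0,0],8.5],[[0,0,0],[0,0,0],8.5]]'; python3 go.py; python3 - <<'E'
from h import *
d=get_image("wrist");cv2.imwrite("pics/w1.png",d["pixels"][:,:,::-1])
E
```

```text
t: 2.17
ee_pos: [606.0, 70.3, 379.0]
orientation: [-1.203, 1.214, 1.203]
ft_force: [-0.0, 0.9, 0.0]
width: 85.3
p [606.   70.3 379. ] tx [-0.    -0.001 -1.   ] tz [ 0.009  1.    -0.001] jaw 89.51 w 85.3 F [-0.   0.9  0. ] q6 -1.47 t 2.17
```

View pics/w1.png

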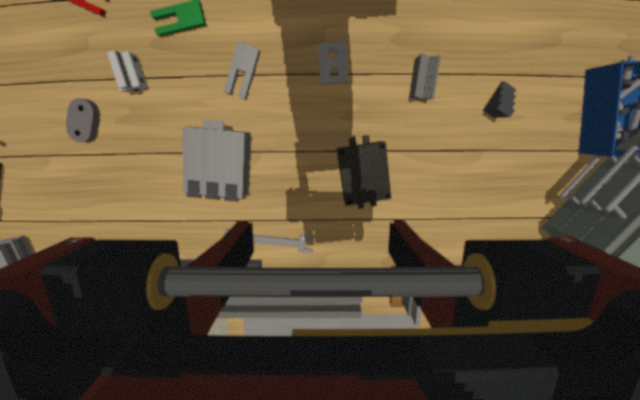

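The wrist view shows the whole workspace: shoe (363,172), pocket (216,160), fork (243,70), hole plate (333,63), punch holder (127,72) and spacer (82,120).

```bash
python3 - <<'E'
from meas import *
d=get_image("wrist")
print("cam",-d["view"][:3,:3].T@d["view"][:3,3])
L=[("shoe",(363,172),34,None),("fork",(243,70),14,None),("hole",(333,63),14,40),("punch",(127,72),28,None),("spacer",(82,120),18,70),("pocket",(216,160),47,None)]
ims=[]
for n,s,z,lo in L:
    print(n,rect(d,n,s,z,45 if n in("pocket","shoe") else 32,f"pics/w_{n}.png",lo)); ims.append(cv2.resize(cv2.imread(f"pics/w_{n}.png"),(260,260)))
cv2.imwrite("pics/w_all.png",np.vstack([np.hstack(ims[:3]),np.hstack(ims[3:])]))
E
```

```text
cam [539.92797767  74.43091236 541.01114108]
shoe (607.2, 135.4, 151.4, 119.7, 8.0)
fork (433.8, -68.0, 89.3, 42.8, -20.5)
hole (424.1, 95.7, 67.8, 51.7, 5.3)
punch (431.2, -256.3, 66.8, 30.1, 12.9)
spacer (512.7, -382.7, 81.5, 50.1, -20.5)
pocket (590.1, -121.0, 140.5, 112.0, -6.2)
```

View pics/w_all.png

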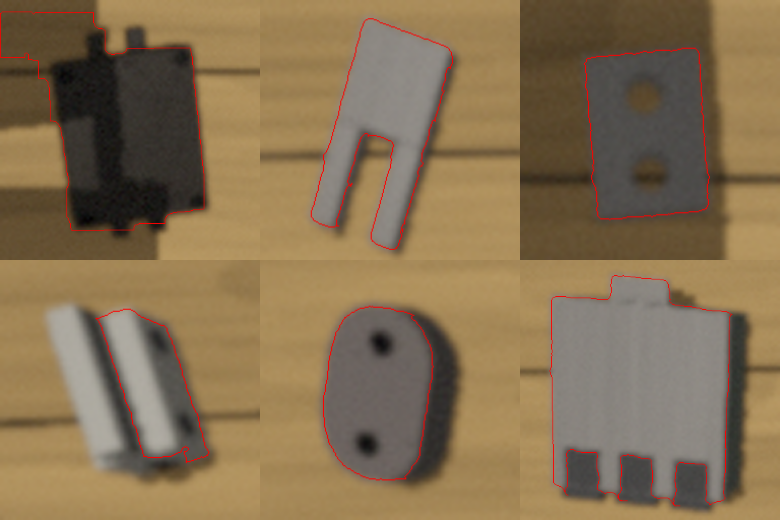

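```bash
python3 - <<'E'
from h import *
d=get_image("top");e=get_image("wrist")
out=[]
for im,x0,y0 in((d,224,130),(e,328,130)):
    c=im["pixels"][y0:y0+80,x0:x0+78,::-1].astype(float)*2.2
    out.append(cv2.resize(np.clip(c,0,255).astype(np.uint8),None,fx=5,fy=5,interpolation=cv2.INTER_CUBIC))
cv2.imwrite("pics/shoe.png",np.hstack(out))
E
```

```text
(no output)
```

View pics/shoe.png

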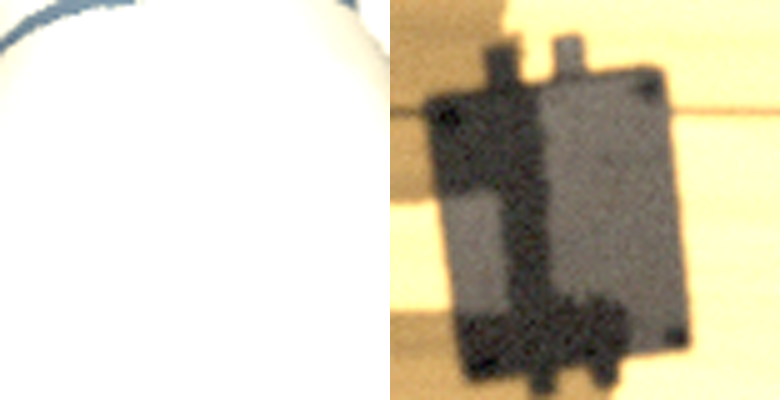

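```bash
python3 - <<'E'
from h import *
a=cv2.imread("pics/top0.png")[130:210,224:302]
cv2.imwrite("pics/shoe_t.png",cv2.resize(np.clip(a.astype(float)*2.5,0,255).astype(np.uint8),None,fx=7,fy=7,interpolation=cv2.INTER_CUBIC))
e=get_image("wrist")
q=np.array([(37,98),(273,67),(298,345),(77,380)])/5-.4+[328,130]
w=cast(e,q,34);print(w.round(1),w.mean(0).round(1))
for i in range(4):
    v=w[(i+1)%4]-w[i];print(np.linalg.norm(v).round(1),np.degrees(np.arctan2(v[1],v[0])).round(1))
E
```

```text
[[572.1 103.3  34. ]
 [561.2 188.8  34. ]
 [665.1 203.2  34. ]
 [678.4 119.3  34. ]] [619.2 153.7  34. ]
86.2 97.3
104.9 7.9
85.0 -81.0
107.6 -171.4
```

View pics/shoe_t.png

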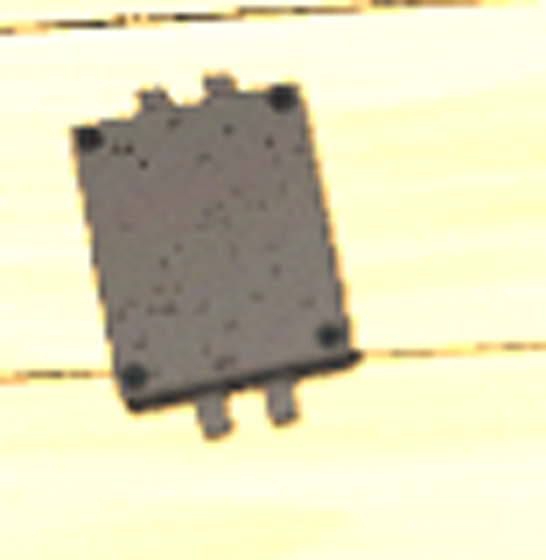

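```bash
python3 - <<'E'
from h import *
import pickle
d=get_image("top")
q=np.array([(73,130),(302,86),(350,347),(120,395)])/7-.43+[224,130]
w=cast(d,q,34);print(w.round(1),w.mean(0).round(1))
for i in range(4):
    v=w[(i+1)%4]-w[i];print(np.linalg.norm(v).round(1),np.degrees(np.arctan2(v[1],v[0])).round(1))
E
```

```text
[[666.7 202.6  34. ]
 [678.3 115.4  34. ]
 [575.9 101.5  34. ]
 [563.1 187.6  34. ]] [621.  151.8  34. ]
88.0 -82.4
103.4 -172.3
87.1 98.5
104.7 8.2
```

The shoe is at about (620.3, 152.5) with yaw 8.1°. The targets are fork centre (635.1, 48.5) and hole plate centre (604.8, 261.4). I'll start with the fork, gripped at its solid half.

```bash
python3 go.py 422.9 -64.7 150 69.2
```

```text
p [603.8  74.9 379.9] tx [ 0.  0. -1.] tz [0.002 1.    0.   ] jaw 89.87 w 84.9 F [ 0.  -0.2 -0.1] q6 -1.46 t 2.48
shift cm (current axes) [ 22.99  18.06 -14.  ] turn deg [2.067e+01 1.000e-02 0.000e+00] then shift in new axes [ 22.99  11.96 -19.47]
```

```bash
python3 -m crank '[[[0,0,0],[6.9,0,0],6.5],[[0,0,0],[6.9,0,0],6.5],[[0,0,0],[6.9,0,0],6.5],[[3,2,-3.5],[0,0,0],6.5],[[4,2,-4],[0,0,0],6.5]]';python3 -m crank '[[[4,2,-4],[0,0,0],6.5],[[4,2,-4],[0,0,0],6.5],[[4,2,-4],[0,0,0],6.5],[[4,2,0],[0,0,0],6.5],[[0,0,0],[0,0,0],6.5]]'; python3 -m crank '[[[0,0,0],[0,0,0],6.5],[[0,0,0],[0,0,0],6.5]]';python3 go.py 422.9 -64.7 2.5 69.2;python3 - <<'E'
from h import *
d=get_image("wrist");cv2.imwrite("pics/w2.png",d["pixels"][:,:,::-1])
E
```

```text
t: 3.1
ee_pos: [540.0, 18.7, 309.9]
orientation: [-0.939, 1.357, 0.937]
ft_force: [0.4, -0.6, 0.0]
width: 65.0
t: 3.72
ee_pos: [419.7, -64.6, 148.2]
orientation: [-0.934, 1.364, 0.941]
ft_force: [-0.0, 0.2, 0.5]
width: 65.3
t: 3.98
ee_pos: [425.0, -65.6, 151.3]
orientation: [-0.939, 1.357, 0.934]
ft_force: [0.4, 0.7, -0.3]
width: 65.0
p [425.  -65.6 151.3] tx [ 0.004 -0.001 -1.   ] tz [0.356 0.934 0.001] jaw 69.14 w 65.0 F [ 0.4  0.7 -0.3] q6 -1.39 t 3.98
shift cm (current axes) [14.88  0.29 -0.  ] turn deg [-0.06  0.04  0.22] then shift in new axes [1.488e+01 2.300e-01 1.000e-02]
```

View pics/w2.png

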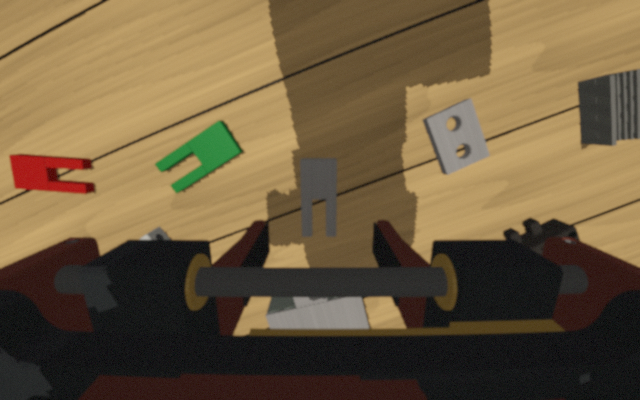

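The fork plate sits at (319,190), squarely between the fingers (centre column about 320).

```bash
python3 - <<'E'
from meas import *
d=get_image("wrist")
print(rect(d,"fork",(319,180),14,45,"pics/w2f.png",40))
E
```

```text
(426.0, -66.2, 75.4, 41.2, -21.0)
```

```bash
python3 -m crank '[[[4,0.1,0],[0,0,0],6.5],[[4,0.1,0],[0,0,0],6.5],[[3,0,0],[0,0,0],6.5],[[2,0,0],[0,0,0],6.5],[[1,0,0],[0,0,0],6.5]]'; python3 -m crank '[[[0,0,0],[0,0,0],6.5],[[0,0,0],[0,0,0],6.5]]';python3 go.py 422.9 -64.7 2.5 69.2
```

```text
t: 4.7
ee_pos: [421.2, -64.9, 9.1]
orientation: [-0.936, 1.36, 0.937]
ft_force: [-0.5, -0.3, 0.8]
width: 65.2
t: 4.95
ee_pos: [421.6, -65.1, 10.4]
orientation: [-0.937, 1.359, 0.935]
ft_force: [0.6, -0.6, -0.1]
width: 65.0
p [421.6 -65.1  10.4] tx [ 0.001 -0.    -1.   ] tz [0.357 0.934 0.   ] jaw 69.08 w 65.0 F [ 0.6 -0.6 -0.1] q6 -1.39 t 4.95
shift cm (current axes) [ 0.79 -0.11  0.08] turn deg [-0.12  0.01  0.08] then shift in new axes [ 0.79 -0.11  0.08]
```

```bash
python3 -m crank '[[[0.75,-0.1,0],[0,0,0],6.5],[[0,0,0],[0,0,0],6.5],[[0,0,0],[0,0,0],3.5],[[0,0,0],[0,0,0],3.5],[[0,0,0],[0,0,0],3.5]]'; python3 -m crank '[[[0,0,0],[0,0,0],3.5],[[0,0,0],[0,0,0],3.5]]';python3 go.py
```

```text
t: 5.58
ee_pos: [421.8, -65.4, 2.2]
orientation: [-0.936, 1.36, 0.936]
ft_force: [0.4, -0.5, 0.5]
width: 39.9
t: 5.82
ee_pos: [421.7, -65.4, 2.2]
orientation: [-0.936, 1.36, 0.936]
ft_force: [-1.1, -1.0, 3.4]
width: 39.8
p [421.7 -65.4   2.2] tx [-0. -0. -1.] tz [ 0.357  0.934 -0.   ] jaw 69.08 w 39.8 F [-1.1 -1.   3.4] q6 -1.39 t 5.83
```

```bash
python3 -m crank '[[[-2,0,0],[0,0,0],3.5],[[-4,0,0],[0,0,0],3.5],[[-4,0,0],[0,0,0],3.5],[[0,0,0],[0,0,0],3.5]]'; python3 go.py 623.1 46.8 102 98.1
```

```text
t: 6.32
ee_pos: [423.5, -65.6, 104.2]
orientation: [-0.939, 1.356, 0.933]
ft_force: [0.0, 0.2, -3.5]
width: 39.9
p [423.5 -65.6 104.2] tx [ 0.005 -0.001 -1.   ] tz [0.357 0.934 0.001] jaw 69.08 w 39.9 F [ 0.   0.2 -3.5] q6 -1.39 t 6.33
shift cm (current axes) [  0.31 -14.63  17.62] turn deg [-2.902e+01 -2.000e-02  3.100e-01] then shift in new axes [  0.22 -21.34   8.31]
```

```bash
python3 -m crank '[[[0,0,0],[-7,0,0],3.5],[[0,0,0],[-7,0,0],3.5],[[0,0,0],[-7,0,0],3.5],[[0,0,0],[-8,0,0],3.5],[[0,-3,1.3],[0,0,0],3.5]]';python3 -m crank '[[[0,-4.5,2],[0,0,0],3.5],[[0,-4.5,2],[0,0,0],3.5],[[0,-4.5,2],[0,0,0],3.5],[[0,-4.5,1],[0,0,0],3.5],[[0,0,0],[0,0,0],3.5]]';python3 -m crank '[[[0,0,0],[0,0,0],3.5],[[0,0,0],[0,0,0],3.5]]'; python3 go.py 623.1 46.8 3 98.1
```

```text
t: 6.95
ee_pos: [447.0, -48.3, 100.3]
orientation: [-1.309, 1.142, 1.316]
ft_force: [0.1, -0.0, -3.3]
width: 39.7
t: 7.58
ee_pos: [620.1, 47.7, 100.0]
orientation: [-1.314, 1.138, 1.313]
ft_force: [-0.6, 0.1, -2.7]
width: 39.8
t: 7.82
ee_pos: [616.3, 45.8, 101.1]
orientation: [-1.311, 1.141, 1.314]
ft_force: [-0.1, -0.1, -1.9]
width: 39.5
p [616.3  45.8 101.1] tx [-0.003 -0.    -1.   ] tz [-0.14  0.99  0.  ] jaw 98.04 w 39.5 F [-0.1 -0.1 -1.9] q6 -1.66 t 7.83
shift cm (current axes) [ 9.81 -0.71 -0.  ] turn deg [-0.06  0.01 -0.15] then shift in new axes [ 9.81 -0.69 -0.  ]
```

```bash
python3 -m crank '[[[4,-0.7,0],[0,0,0],3.5],[[3,0,0],[0,0,0],3.5],[[1.5,0,0],[0,0,0],3.5],[[0.7,0,0],[0,0,0],3.5],[[0,0,0],[0,0,0],3.5]]';python3 -m crank '[[[0,0,0],[0,0,0],3.5],[[0,0,0],[0,0,0],3.5]]'; python3 go.py 623.1 46.8 2.5 98.1
```

```text
t: 8.45
ee_pos: [625.1, 47.2, 10.5]
orientation: [-1.312, 1.139, 1.312]
ft_force: [-0.1, -1.0, -3.0]
width: 39.9
t: 8.7
ee_pos: [625.7, 47.4, 11.1]
orientation: [-1.313, 1.138, 1.311]
ft_force: [-0.2, 0.4, -2.6]
width: 39.4
p [625.7  47.4  11.1] tx [ 0.002  0.    -1.   ] tz [-0.14  0.99 -0.  ] jaw 98.08 w 39.4 F [-0.2  0.4 -2.6] q6 -1.66 t 8.7
shift cm (current axes) [ 0.86  0.26 -0.02] turn deg [-0.02 -0.01  0.09] then shift in new axes [ 0.86  0.26 -0.02]
```

```bash
python3 -m crank '[[[0.4,0.25,0],[0,0,0],3.5],[[0.3,0,0],[0,0,0],3.5],[[0,0,0],[0,0,0],3.5],[[0,0,0],[0,0,0],3.5]]'; python3 go.py 623.1 46.8 2.5 98.1
```

```text
t: 9.2
ee_pos: [622.6, 47.0, 3.1]
orientation: [-1.312, 1.139, 1.312]
ft_force: [-0.7, 0.0, -2.2]
width: 39.5
p [622.6  47.    3.1] tx [-0.  0. -1.] tz [-0.14  0.99  0.  ] jaw 98.08 w 39.5 F [-0.7  0.  -2.2] q6 -1.66 t 9.2
shift cm (current axes) [ 0.06 -0.05 -0.03] turn deg [-0.02  0.   -0.  ] then shift in new axes [ 0.06 -0.05 -0.03]
```

```bash
python3 -m crank '[[[0.1,-0.05,0],[0,0,0],3.5],[[0,0,0],[0,0,0],5.8],[[0,0,0],[0,0,0],5.8],[[0,0,0],[0,0,0],5.8],[[-2,0,0],[0,0,0],5.8]]'; python3 -m crank '[[[-4,0,0],[0,0,0],5.8],[[-5,0,0],[0,0,0],7],[[-5,0,0],[0,0,0],7],[[0,0,0],[0,0,0],7],[[0,0,0],[0,0,0],7]]'; python3 go.py 424 95 130 95.2
python3 - <<'E'
from h import *
d=get_image("wrist");cv2.imwrite("pics/w3.png",d["pixels"][:,:,::-1])
d=get_image("top");cv2.imwrite("pics/t3.png",d["pixels"][:,:,::-1])
E
```

```text
t: 9.82
ee_pos: [621.8, 47.0, 21.6]
orientation: [-1.311, 1.141, 1.315]
ft_force: [0.3, -0.5, -0.7]
width: 58.3
t: 10.45
ee_pos: [622.8, 47.0, 162.9]
orientation: [-1.313, 1.139, 1.312]
ft_force: [0.8, 0.6, -0.1]
width: 70.2
p [622.8  47.  162.9] tx [ 0.001  0.    -1.   ] tz [-0.14  0.99 -0.  ] jaw 98.07 w 70.2 F [ 0.8  0.6 -0.1] q6 -1.66 t 10.45
shift cm (current axes) [ 3.27 19.01  7.54] turn deg [ 2.87 -0.    0.04] then shift in new axes [ 3.29 19.36  6.58]
```

View pics/w3.png

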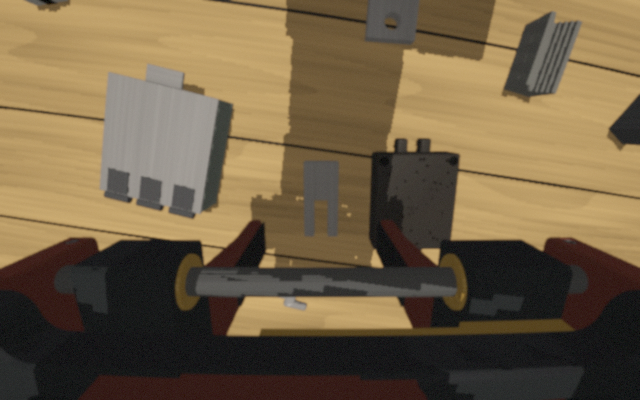

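View pics/t3.png

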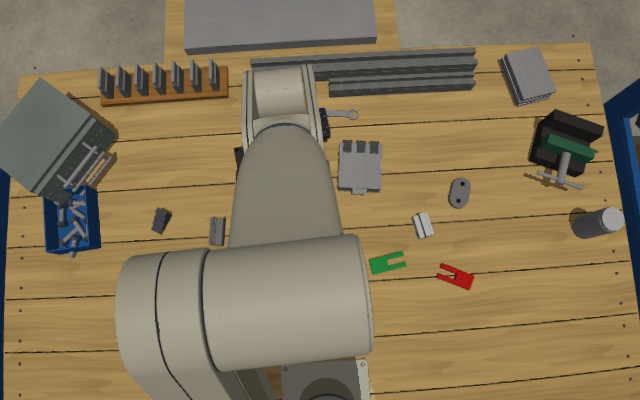

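The fork plate lies flat at wrist pixels (321,198), parallel to the shoe's left edge at about column 372. Next is the hole plate.

```bash
python3 -m crank '[[[0,0,0],[2.9,0,0],7],[[0,4,1.5],[0,0,0],7],[[0.5,5,1.7],[0,0,0],7],[[0.5,5,1.7],[0,0,0],7],[[0.5,5,1.7],[0,0,0],7]]'; python3 -m crank '[[[0,0,0],[0,0,0],7],[[0,0,0],[0,0,0],7]]'; python3 go.py 424 95 2.5 95.2
python3 - <<'E'
from meas import *
d=get_image("wrist");cv2.imwrite("pics/w4.png",d["pixels"][:,:,::-1])
print(rect(d,"hole",(319,180),14,50,"pics/w4h.png",40))
E
```

```text
t: 11.18
ee_pos: [425.2, 95.7, 145.9]
orientation: [-1.274, 1.168, 1.277]
ft_force: [-0.2, 0.7, 0.7]
width: 70.1
t: 11.42
ee_pos: [428.4, 95.7, 146.9]
orientation: [-1.276, 1.165, 1.276]
ft_force: [0.0, 0.1, -0.5]
width: 69.9
p [428.4  95.7 146.9] tx [ 0. -0. -1.] tz [-0.091  0.996 -0.   ] jaw 95.2 w 69.9 F [ 0.   0.1 -0.5] q6 -1.47 t 11.43
shift cm (current axes) [14.44  0.45 -0.03] turn deg [-0. -0.  0.] then shift in new axes [14.44  0.45 -0.03]
(422.7, 95.2, 66.6, 51.2, 5.1)
```

View pics/w4h.png

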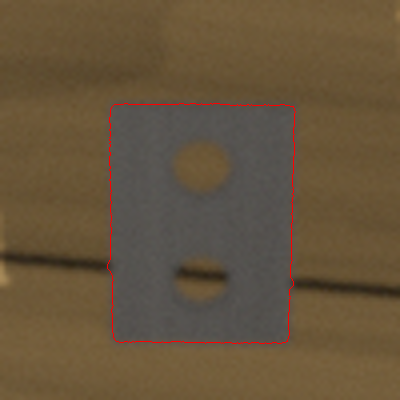

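The hole plate is cleanly outlined, centred at (423,95) and aligned with the jaws. I'll descend.

```bash
python3 -m crank '[[[4,0.5,0],[0,0,0],7],[[4,0,0],[0,0,0],7],[[3,0,0],[0,0,0],7],[[1.8,0,0],[0,0,0],7],[[1,0,0],[0,0,0],7]]'; python3 -m crank '[[[0,0,0],[0,0,0],7],[[0,0,0],[0,0,0],7]]';python3 go.py 423.2 95 2.5 95.2
```

```text
t: 12.1
ee_pos: [423.7, 94.9, 7.9]
orientation: [-1.275, 1.166, 1.275]
ft_force: [-0.8, -0.8, 0.3]
width: 70.0
t: 12.35
ee_pos: [423.6, 95.2, 9.6]
orientation: [-1.276, 1.164, 1.275]
ft_force: [-0.4, -0.2, -0.2]
width: 70.2
p [423.6  95.2   9.6] tx [ 0.001  0.    -1.   ] tz [-0.09   0.996  0.   ] jaw 95.16 w 70.2 F [-0.4 -0.2 -0.2] q6 -1.47 t 12.35
shift cm (current axes) [ 0.71  0.04 -0.02] turn deg [-0.04  0.01  0.06] then shift in new axes [ 0.71  0.04 -0.02]
```

```bash
python3 -m crank '[[[0.7,0,0],[0,0,0],7],[[0,0,0],[0,0,0],4.5],[[0,0,0],[0,0,0],4.5],[[0,0,0],[0,0,0],4.5],[[0,0,0],[0,0,0],4.5]]'; python3 go.py; python3 -m crank '[[[-2,0,0],[0,0,0],4.5],[[-4,0,0],[0,0,0],4.5],[[-4,0,0],[0,0,0],4.5],[[0,0,0],[-2.9,0,0],4.5],[[0,0,0],[0,0,0],4.5]]'; python3 go.py 604.8 261.4 102 98.1
```

```text
t: 12.98
ee_pos: [422.9, 95.2, 2.3]
orientation: [-1.276, 1.165, 1.275]
ft_force: [-0.6, -0.4, 1.3]
width: 49.9
p [422.9  95.2   2.3] tx [ 0.  0. -1.] tz [-0.09   0.996  0.   ] jaw 95.18 w 49.9 F [-0.6 -0.4  1.3] q6 -1.47 t 12.97
t: 13.6
ee_pos: [422.7, 95.2, 102.4]
orientation: [-1.312, 1.139, 1.312]
ft_force: [-0.4, 0.5, -2.3]
width: 49.4
p [422.7  95.2 102.4] tx [ 0.  0. -1.] tz [-0.14  0.99  0.  ] jaw 98.06 w 49.4 F [-0.4  0.5 -2.3] q6 -1.52 t 13.6
shift cm (current axes) [  0.05 -20.36  13.9 ] turn deg [-0.04  0.    0.02] then shift in new axes [  0.04 -20.37  13.89]
```

```bash
python3 -m crank '[[[0,-3,2],[0,0,0],4.5],[[0,-4.5,3],[0,0,0],4.5],[[0,-4.5,3],[0,0,0],4.5],[[0,-4.5,3],[0,0,0],4.5],[[0,-3.9,2.9],[0,0,0],4.5]]';python3 -m crank '[[[0,0,0],[0,0,0],4.5],[[0,0,0],[0,0,0],4.5],[[0,0,0],[0,0,0],4.5]]'; python3 go.py 604.8 261.4 3 98.1
```

```text
t: 14.22
ee_pos: [605.8, 262.5, 100.6]
orientation: [-1.311, 1.142, 1.313]
ft_force: [0.6, 0.1, -2.3]
width: 49.6
t: 14.6
ee_pos: [603.9, 260.3, 101.4]
orientation: [-1.311, 1.142, 1.313]
ft_force: [-1.4, 1.6, -1.6]
width: 49.7
p [603.9 260.3 101.4] tx [-0.002 -0.001 -1.   ] tz [-0.14   0.99  -0.001] jaw 98.03 w 49.7 F [-1.4  1.6 -1.6] q6 -1.32 t 14.6
shift cm (current axes) [ 9.84 -0.13  0.1 ] turn deg [-0.07 -0.04 -0.14] then shift in new axes [ 9.84 -0.11  0.09]
```

```bash
python3 -m crank '[[[4,0,0],[0,0,0],4.5],[[3,0,0],[0,0,0],4.5],[[1.5,0,0],[0,0,0],4.5],[[0.7,0,0],[0,0,0],4.5],[[0,0,0],[0,0,0],4.5]]';python3 -m crank '[[[0,0,0],[0,0,0],4.5],[[0,0,0],[0,0,0],4.5]]'; python3 go.py 604.8 261.4 2.5 98.1
```

```text
t: 15.22
ee_pos: [605.5, 261.4, 10.5]
orientation: [-1.312, 1.139, 1.312]
ft_force: [0.6, -0.8, -2.3]
width: 49.7
t: 15.48
ee_pos: [605.9, 261.7, 11.1]
orientation: [-1.313, 1.138, 1.311]
ft_force: [0.6, 0.1, -2.7]
width: 50.0
p [605.9 261.7  11.1] tx [ 0.001  0.001 -1.   ] tz [-0.141  0.99   0.   ] jaw 98.08 w 50.0 F [ 0.6  0.1 -2.7] q6 -1.32 t 15.47
shift cm (current axes) [ 0.86  0.11 -0.02] turn deg [-0.02  0.02  0.08] then shift in new axes [ 0.86  0.11 -0.02]
```

```bash
python3 -m crank '[[[0.5,0.05,0],[0,0,0],4.5],[[0.35,0,0],[0,0,0],4.5],[[0,0,0],[0,0,0],4.5],[[0,0,0],[0,0,0],4.5]]'; python3 go.py 604.8 261.4 2.5 98.1
```

```text
t: 15.98
ee_pos: [604.7, 261.4, 2.3]
orientation: [-1.312, 1.139, 1.312]
ft_force: [-2.8, -1.3, 5.1]
width: 49.2
p [604.7 261.4   2.3] tx [-0. -0. -1.] tz [-0.141  0.99  -0.   ] jaw 98.08 w 49.2 F [-2.8 -1.3  5.1] q6 -1.32 t 15.97
shift cm (current axes) [-0.02 -0.01 -0.  ] turn deg [-0.02 -0.   -0.02] then shift in new axes [-0.02 -0.01 -0.  ]
```

Released in place; I'll open, lift, and swing high towards the spacer, pausing to check both plates from above.

```bash
python3 -m crank '[[[0,0,0],[0,0,0],6.8],[[0,0,0],[0,0,0],6.8],[[0,0,0],[0,0,0],6.8],[[-2,0,0],[0,0,0],6.8],[[-4,0,0],[0,0,0],6.8]]'; python3 -m crank '[[[-5,0,0],[0,0,0],7],[[-5,0,0],[0,0,0],7],[[-5,0,0],[0,0,0],7],[[-5,0,0],[0,0,0],7],[[0,0,0],[0,0,0],7]]'; python3 go.py 690 160 300 98.1
```

```text
t: 16.6
ee_pos: [603.8, 261.0, 61.8]
orientation: [-1.312, 1.142, 1.314]
ft_force: [-0.9, 0.8, 0.5]
width: 67.9
t: 17.23
ee_pos: [607.2, 262.4, 268.4]
orientation: [-1.314, 1.13, 1.306]
ft_force: [0.2, 0.6, 0.1]
width: 70.1
p [607.2 262.4 268.4] tx [ 0.01   0.004 -1.   ] tz [-0.14   0.99   0.002] jaw 98.08 w 70.1 F [0.2 0.6 0.1] q6 -1.32 t 17.23
shift cm (current axes) [ -3.12  -6.79 -11.29] turn deg [-0.02  0.14  0.57] then shift in new axes [ -3.16  -6.76 -11.3 ]
```

```bash
python3 -m crank '[[[-1,-2.3,-3.8],[0,0,0],7],[[-1,-2.3,-3.8],[0,0,0],7],[[-1,-2.3,-3.8],[0,0,0],7],[[0,0,0],[0,0,0],7],[[0,0,0],[0,0,0],7]]'; python3 go.py
python3 - <<'E'
from meas import *
d=get_image("wrist");cv2.imwrite("pics/w5.png",d["pixels"][:,:,::-1])
print("cam",-d["view"][:3,:3].T@d["view"][:3,3])
E
```

```text
t: 17.85
ee_pos: [688.3, 158.3, 290.9]
orientation: [-1.311, 1.141, 1.313]
ft_force: [-0.8, 0.6, -0.5]
width: 69.9
p [688.3 158.3 290.9] tx [-0.002  0.    -1.   ] tz [-0.14  0.99  0.  ] jaw 98.05 w 69.9 F [-0.8  0.6 -0.5] q6 -1.5 t 17.85
cam [624.0455149  151.09473167 452.89431669]
```

View pics/w5.png

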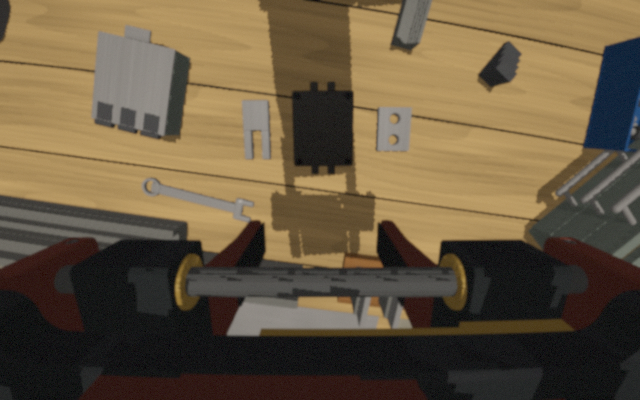

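The camera is now right above the shoe (323,128), with the fork at (257,130) and the hole plate at (394,130), all parallel. Now to measure them in one frame.

```bash
python3 - <<'E'
from meas import *
d=get_image("wrist")
f=rect(d,"fork",(257,125),14,36,"pics/c1.png");h=rect(d,"hole",(394,120),14,36,"pics/c2.png",75)
a=d["pixels"][75:185,280:366,::-1]
cv2.imwrite("pics/c3.png",cv2.resize(np.clip(a.astype(float)*3,0,255).astype(np.uint8),None,fx=5,fy=5,interpolation=cv2.INTER_CUBIC))
print(f,h)
E
```

```text
(636.2, 52.3, 88.9, 41.0, 7.8) (605.1, 263.1, 66.5, 53.6, 8.2)
```

View pics/c3.png

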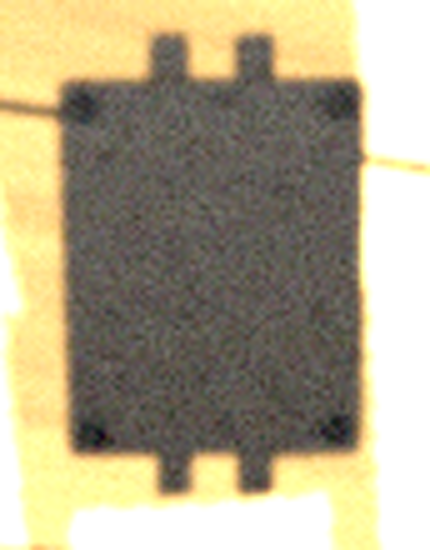

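```bash
python3 - <<'E'
from h import *
d=get_image("wrist")
q=np.array([(61,81),(359,81),(358,453),(71,453)])/5-.4+[280,75]
w=cast(d,q,34)[:,:2];c=w.mean(0);print(w.round(1),c.round(1))
for i in range(4):
    v=w[(i+1)%4]-w[i];print(np.linalg.norm(v).round(1),np.degrees(np.arctan2(v[1],v[0])).round(1))
a=np.radians(8.1);R=np.array([[np.cos(a),np.sin(a)],[-np.sin(a),np.cos(a)]])
for p in((636.2,52.3),(605.1,263.1)):
    print(R@(np.array(p)-c))
E
```

```text
[[574.  103.5]
 [562.  188.3]
 [667.8 205.6]
 [680.  119.1]] [620.9 154.1]
85.6 98.1
107.2 9.3
87.3 -82.0
107.2 -171.6
[   0.76825234 -102.94637521]
[ -0.31950372 110.13264015]
```

Plates check out: fork at +1/−103 mm and hole plate at 0/+110 mm in the shoe frame, so the gaps are about 38–40 mm. Next is the spacer.

```bash
python3 go.py 513 -384 150 69.9
```

```text
p [688.2 159.2 291.2] tx [-0.001 -0.    -1.   ] tz [-0.142  0.99   0.   ] jaw 98.15 w 69.9 F [-0.2 -0.9  0.3] q6 -1.5 t 18.0
shift cm (current axes) [ 14.14  25.02 -51.29] turn deg [ 2.825e+01 -1.000e-02 -7.000e-02] then shift in new axes [ 14.12  -2.22 -57.03]
```

```bash
python3 -m crank '[[[0,0,0],[7,0,0],7],[[0,0,0],[7,0,0],7],[[0,0,0],[7,0,0],7],[[0,0,0],[7.2,0,0],7],[[0,0,-4],[0,0,0],7]]';python3 -m crank '[[[0,-0.5,-5],[0,0,0],7],[[0,-0.5,-5],[0,0,0],7],[[0,-0.5,-5],[0,0,0],7],[[0,-0.5,-5],[0,0,0],7],[[0,0,-5],[0,0,0],7]]';python3 -m crank '[[[0,0,-5],[0,0,0],7],[[2,0,-5],[0,0,0],7],[[4,0,-5],[0,0,0],7],[[4,0,-5],[0,0,0],7],[[0,0,0],[0,0,0],7]]'; python3 go.py 513 -384 150 69.9
```

```text
t: 18.62
ee_pos: [675.0, 123.2, 291.2]
orientation: [-0.948, 1.354, 0.949]
ft_force: [-0.3, -1.0, -0.2]
width: 70.0
t: 19.25
ee_pos: [607.5, -121.4, 291.6]
orientation: [-0.948, 1.355, 0.948]
ft_force: [0.3, 0.9, -0.0]
width: 70.2
t: 19.88
ee_pos: [537.2, -307.1, 190.2]
orientation: [-0.94, 1.359, 0.95]
ft_force: [0.1, 0.1, 0.3]
width: 70.1
p [ 537.2 -307.1  190.2] tx [-0.006  0.003 -1.   ] tz [0.347 0.938 0.001] jaw 69.72 w 70.1 F [0.1 0.1 0.3] q6 -1.76 t 19.88
shift cm (current axes) [ 4.02 -0.42 -8.05] turn deg [-0.18  0.05 -0.35] then shift in new axes [ 4.02 -0.37 -8.05]
```

```bash
python3 -m crank '[[[1,-0.4,-4],[0,0,0],7],[[1.5,0,-4],[0,0,0],7],[[0,0,0],[0,0,0],7],[[0,0,0],[0,0,0],7],[[0,0,0],[0,0,0],7]]'; python3 go.py 513 -384 2.5 69.9
python3 - <<'E'
from meas import *
d=get_image("wrist");cv2.imwrite("pics/w6.png",d["pixels"][:,:,::-1])
print(rect(d,"spacer",(319,180),18,50,"pics/w6s.png",40))
E
```

```text
t: 20.5
ee_pos: [517.5, -381.7, 169.5]
orientation: [-0.949, 1.354, 0.947]
ft_force: [0.0, -0.4, 0.9]
width: 69.6
p [ 517.5 -381.7  169.5] tx [ 0.001 -0.    -1.   ] tz [ 0.342  0.94  -0.   ] jaw 69.98 w 69.6 F [ 0.  -0.4  0.9] q6 -1.88 t 20.5
shift cm (current axes) [16.7   0.36 -0.37] turn deg [ 0.08 -0.01  0.06] then shift in new axes [16.7   0.34 -0.37]
(513.2, -384.7, 82.3, 48.7, -20.0)
```

View pics/w6.png

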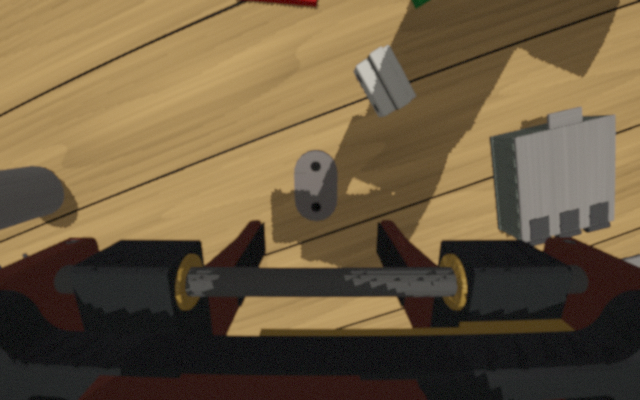

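View pics/w6s.png

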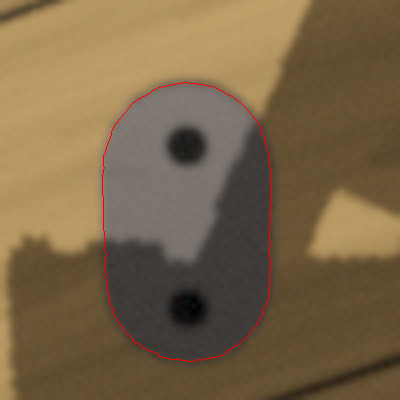

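The spacer at (316,186) is cleanly outlined, centred at (513,−384.5), yaw −20°. The punch holder is at (385,80).

```bash
python3 -m crank '[[[4,0.3,-0.4],[0,0,0],7],[[4,0,0],[0,0,0],7],[[4,0,0],[0,0,0],7],[[3,0,0],[0,0,0],7],[[1,0,0],[0,0,0],7]]'; python3 -m crank '[[[0,0,0],[0,0,0],7],[[0,0,0],[0,0,0],7]]';python3 go.py 513 -384.5 3.5 69.9
```

```text
t: 21.18
ee_pos: [511.8, -384.3, 7.1]
orientation: [-0.945, 1.356, 0.95]
ft_force: [0.8, 1.0, -0.0]
width: 69.6
t: 21.42
ee_pos: [513.2, -386.2, 10.1]
orientation: [-0.949, 1.354, 0.945]
ft_force: [0.9, -0.6, -0.1]
width: 69.8
p [ 513.2 -386.2   10.1] tx [ 0.002 -0.001 -1.   ] tz [ 0.344  0.939 -0.001] jaw 69.89 w 69.8 F [ 0.9 -0.6 -0.1] q6 -1.88 t 21.43
shift cm (current axes) [0.66 0.08 0.16] turn deg [-0.01 -0.04  0.13] then shift in new axes [0.66 0.08 0.16]
```

```bash
python3 -m crank '[[[0.65,0.1,0.15],[0,0,0],7],[[0,0,0],[0,0,0],7],[[0,0,0],[0,0,0],4.5],[[0,0,0],[0,0,0],4.5],[[0,0,0],[0,0,0],4.5]]'; python3 -m crank '[[[0,0,0],[0,0,0],4.5]]';python3 go.py; python3 -m crank '[[[-2,0,0],[0,0,0],4.5],[[-5,0,0],[0,0,0],4.5],[[-5,0,0],[0,0,0],4.5],[[-3,0,0],[0,0,0],4.5],[[0,0,0],[0,0,0],4.5]]'; python3 go.py 620.5 153 150 98.1
```

```text
t: 22.05
ee_pos: [511.9, -384.1, 2.3]
orientation: [-0.947, 1.355, 0.946]
ft_force: [0.2, -0.1, 0.7]
width: 49.8
t: 22.18
ee_pos: [511.8, -384.1, 2.2]
orientation: [-0.947, 1.355, 0.946]
ft_force: [-0.9, -0.9, 1.6]
width: 50.1
p [ 511.8 -384.1    2.2] tx [ 0. -0. -1.] tz [ 0.344  0.939 -0.   ] jaw 69.87 w 50.1 F [-0.9 -0.9  1.6] q6 -1.88 t 22.18
t: 22.8
ee_pos: [513.3, -385.1, 155.9]
orientation: [-0.951, 1.353, 0.941]
ft_force: [-0.0, -0.8, -2.1]
width: 49.6
p [ 513.3 -385.1  155.9] tx [ 0.005 -0.004 -1.   ] tz [ 0.344  0.939 -0.002] jaw 69.88 w 49.6 F [-0.  -0.8 -2.1] q6 -1.88 t 22.8
shift cm (current axes) [ 0.44  8.45 54.21] turn deg [-28.22  -0.19   0.31] then shift in new axes [  0.59 -18.2   51.76]
```

```bash
python3 -m crank '[[[0,0,0],[-7,0,0],4.5],[[0,0,0],[-7,0,0],4.5],[[0,0,0],[-7,0,0],4.5],[[0,0,0],[-7.2,0,0],4.5],[[0,-1,3],[0,0,0],4.5]]';python3 -m crank '[[[0,-1.7,4.7],[0,0,0],4.5],[[0,-1.7,4.7],[0,0,0],4.5],[[0,-1.7,4.7],[0,0,0],4.5],[[0,-1.7,4.7],[0,0,0],4.5],[[0,-1.7,4.7],[0,0,0],4.5]]';python3 -m crank '[[[0,-1.7,4.7],[0,0,0],4.5],[[0,-1.7,4.7],[0,0,0],4.5],[[0,-1.7,4.7],[0,0,0],4.5],[[0,-1.7,4.7],[0,0,0],4.5],[[0,0,0],[0,0,0],4.5]]'; python3 -m crank '[[[0,0,0],[0,0,0],4.5],[[0,0,0],[0,0,0],4.5]]'; python3 go.py 619.3 152.8 80 98.1
```

```text
t: 23.42
ee_pos: [516.5, -353.4, 150.6]
orientation: [-1.31, 1.14, 1.313]
ft_force: [-0.3, 0.1, -0.5]
width: 50.0
t: 24.05
ee_pos: [567.8, -106.4, 150.8]
orientation: [-1.311, 1.14, 1.314]
ft_force: [0.6, -0.2, -0.3]
width: 49.8
t: 24.68
ee_pos: [609.0, 90.4, 150.8]
orientation: [-1.314, 1.138, 1.317]
ft_force: [-0.1, -0.1, -0.7]
width: 50.0
t: 24.92
ee_pos: [608.9, 86.1, 151.6]
orientation: [-1.311, 1.141, 1.312]
ft_force: [0.6, -0.0, -1.5]
width: 49.9
p [608.9  86.1 151.6] tx [-0.001 -0.    -1.   ] tz [-0.139  0.99  -0.   ] jaw 98.0 w 49.9 F [ 0.6 -0.  -1.5] q6 -1.59 t 24.93
shift cm (current axes) [ 7.15 -1.96  6.46] turn deg [-0.1  -0.01 -0.07] then shift in new axes [ 7.16 -1.97  6.45]
```

```bash
python3 -m crank '[[[0,-1,3.2],[0,0,0],4.5],[[0,-1,3.2],[0,0,0],4.5],[[4,0,0],[0,0,0],4.5],[[3,0,0],[0,0,0],4.5],[[0,0,0],[0,0,0],4.5]]'; python3 -m crank '[[[0,0,0],[0,0,0],4.5],[[0,0,0],[0,0,0],4.5]]'; python3 go.py 619.3 152.8 36.5 98.1
python3 - <<'E'
from h import *
d=get_image("wrist");cv2.imwrite("pics/w7.png",d["pixels"][:,:,::-1])
E
```

```text
t: 25.55
ee_pos: [618.4, 152.0, 79.8]
orientation: [-1.309, 1.145, 1.315]
ft_force: [0.4, 0.4, -0.7]
width: 49.5
t: 25.8
ee_pos: [621.4, 153.4, 83.7]
orientation: [-1.313, 1.137, 1.31]
ft_force: [-0.1, 0.7, -0.5]
width: 49.6
p [621.4 153.4  83.7] tx [ 0.002  0.001 -1.   ] tz [-0.14  0.99  0.  ] jaw 98.04 w 49.6 F [-0.1  0.7 -0.5] q6 -1.49 t 25.8
shift cm (current axes) [ 4.72  0.23 -0.03] turn deg [-0.06  0.01  0.14] then shift in new axes [ 4.72  0.22 -0.03]
```

View pics/w7.png

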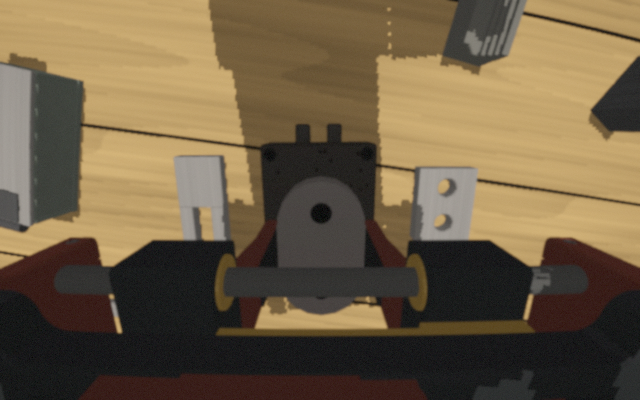

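The spacer is held level over the shoe. Its centre column (321) lines up with the shoe's (about 319). I'll lower it.

```bash
python3 -m crank '[[[2,0.2,0],[0,0,0],4.5],[[1.3,0,0],[0,0,0],4.5],[[0.6,0,0],[0,0,0],4.5],[[0,0,0],[0,0,0],4.5],[[0,0,0],[0,0,0],4.5]]'; python3 go.py 619.3 152.8 36.5 98.1
```

```text
t: 26.48
ee_pos: [618.6, 153.4, 43.2]
orientation: [-1.312, 1.139, 1.312]
ft_force: [0.8, 0.8, -0.1]
width: 49.9
p [618.6 153.4  43.2] tx [ 0.  0. -1.] tz [-0.141  0.99   0.   ] jaw 98.08 w 49.9 F [ 0.8  0.8 -0.1] q6 -1.49 t 26.48
shift cm (current axes) [ 0.67 -0.06 -0.07] turn deg [-0.02  0.    0.02] then shift in new axes [ 0.67 -0.06 -0.07]
```

```bash
python3 -m crank '[[[0.4,-0.05,0],[0,0,0],4.5],[[0.2,0,0],[0,0,0],4.5],[[0,0,0],[0,0,0],4.5],[[0.1,0,0],[0,0,0],4.5],[[0,0,0],[0,0,0],4.5]]'; python3 go.py 619.3 152.8 36.5 98.1
```

```text
t: 27.1
ee_pos: [619.0, 153.4, 36.2]
orientation: [-1.312, 1.139, 1.312]
ft_force: [0.5, -0.1, 0.0]
width: 49.8
p [619.  153.4  36.2] tx [ 0.  0. -1.] tz [-0.14  0.99  0.  ] jaw 98.08 w 49.8 F [ 0.5 -0.1  0. ] q6 -1.49 t 27.1
shift cm (current axes) [-0.03 -0.02 -0.07] turn deg [-0.02  0.    0.01] then shift in new axes [-0.03 -0.02 -0.07]
```

```bash
python3 -m crank '[[[0.05,0,0],[0,0,0],4.5],[[0,0,0],[0,0,0],6.8],[[0,0,0],[0,0,0],6.8],[[0,0,0],[0,0,0],6.8],[[-2,0,0],[0,0,0],6.8]]'; python3 -m crank '[[[-5,0,0],[0,0,0],6.8],[[-5,0,0],[0,0,0],6.8],[[-5,0,0],[0,0,0],6.8],[[0,0,0],[0,0,0],6.8],[[0,0,0],[0,0,0],6.8]]'; python3 go.py 680 163 200 98.1
```

```text
t: 27.72
ee_pos: [617.5, 153.1, 54.8]
orientation: [-1.311, 1.142, 1.315]
ft_force: [0.3, 0.1, 0.6]
width: 67.9
t: 28.35
ee_pos: [618.5, 153.3, 206.1]
orientation: [-1.312, 1.139, 1.312]
ft_force: [-0.4, -1.1, -1.6]
width: 68.1
p [618.5 153.3 206.1] tx [ 0.  0. -1.] tz [-0.14  0.99  0.  ] jaw 98.08 w 68.1 F [-0.4 -1.1 -1.6] q6 -1.49 t 28.35
shift cm (current axes) [ 0.62 -6.22  0.09] turn deg [-0.02  0.    0.03] then shift in new axes [ 0.61 -6.22  0.09]
```

```bash
python3 -m crank '[[[-4,-3,0],[0,0,0],6.8],[[-4,-3,0],[0,0,0],6.8],[[0,0,0],[0,0,0],6.8],[[0,0,0],[0,0,0],6.8],[[0,0,0],[0,0,0],6.8]]'; python3 go.py
python3 - <<'E'
from meas import *
d=get_image("wrist")
a=d["pixels"][60:210,220:430,::-1]
cv2.imwrite("pics/w8.png",cv2.resize(np.clip(a.astype(float)*1.8,0,255).astype(np.uint8),None,fx=3.8,fy=3.8,interpolation=cv2.INTER_CUBIC))
E
```

```text
t: 28.98
ee_pos: [676.6, 161.5, 283.2]
orientation: [-1.311, 1.143, 1.315]
ft_force: [0.1, -0.7, -0.4]
width: 67.8
p [676.6 161.5 283.2] tx [-0.004 -0.001 -1.   ] tz [-0.141  0.99  -0.   ] jaw 98.08 w 67.8 F [ 0.1 -0.7 -0.4] q6 -1.49 t 28.98
```

View pics/w8.png

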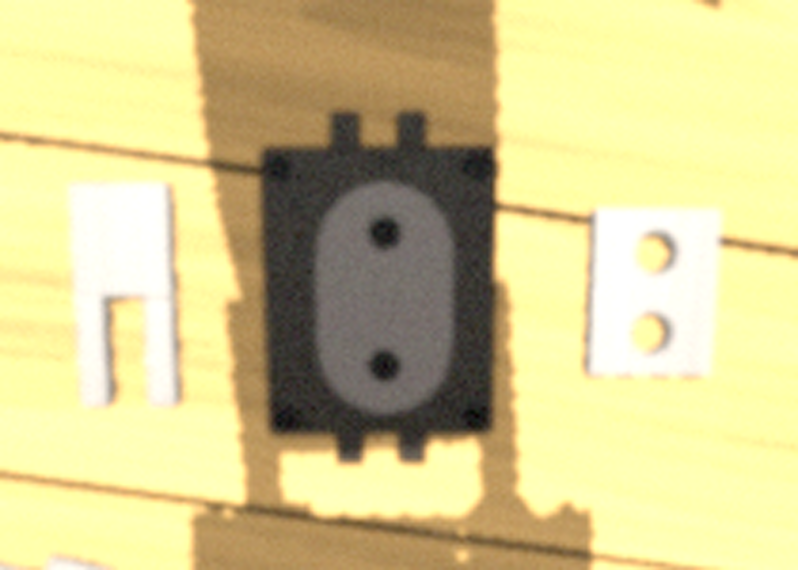

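```bash
python3 - <<'E'
from h import *
d=get_image("wrist")
f=lambda q:np.array(q)/3.8-.37+[220,60]
s=cast(d,f([(262,149),(494,148),(491,433),(271,433)]),34)[:,:2]
p=cast(d,f([(384,181),(456,297),(384,413),(315,297)]),52)[:,:2]
fk=cast(d,f([(70,185),(170,185),(180,405),(80,405)]),14)[:,:2]
hl=cast(d,f([(595,210),(720,210),(713,375),(588,375)]),14)[:,:2]
c=s.mean(0);a=np.radians(8.3);R=np.array([[np.cos(a),np.sin(a)],[-np.sin(a),np.cos(a)]])
print(c,p.mean(0));
for n in(p,fk,hl): print((R@(n.mean(0)-c)).round(1))
print((p[2]-p[0]),np.degrees(np.arctan2(*(p[2]-p[0])[::-1])))
E
```

```text
[621.26061827 154.39732585] [621.95497876 156.48531199]
[1. 2.]
[   0.7 -103. ]
[  0.4 110.9]
[82.95106186 11.6444803 ] 7.990834597610678
```

The spacer sits within about 2 mm of the shoe's middle, yaw 8.0°, and both plates are unmoved. Now the punch holder: hover with the camera above it first.

```bash
python3 go.py 500 -258 220 103
```

```text
p [677.1 161.7 284. ] tx [-0.003 -0.001 -1.   ] tz [-0.141  0.99  -0.   ] jaw 98.08 w 68.2 F [-0.1  0.2 -0.2] q6 -1.49 t 29.07
shift cm (current axes) [  6.48  23.42 -39.06] turn deg [-4.92 -0.   -0.16] then shift in new axes [  6.4   26.7  -36.91]
```

```bash
python3 -m crank '[[[0,2,-3],[-4.9,0,0],6],[[0,3.2,-4.5],[0,0,0],6],[[0,3.2,-4.5],[0,0,0],6],[[0,3.2,-4.5],[0,0,0],6],[[0,3.2,-4.5],[0,0,0],6]]';python3 -m crank '[[[1,3.2,-4.5],[0,0,0],6],[[2,3.2,-4.5],[0,0,0],6],[[2,3.2,-4.5],[0,0,0],6],[[0,2,-2],[0,0,0],6],[[0,0,0],[0,0,0],6]]';python3 -m crank '[[[0,0,0],[0,0,0],6],[[0,0,0],[0,0,0],6]]';  python3 go.py 500 -258 220 103
python3 - <<'E'
from meas import *
d=get_image("wrist");cv2.imwrite("pics/w9.png",d["pixels"][:,:,::-1])
print("cam",-d["view"][:3,:3].T@d["view"][:3,3])
E
```

```text
t: 29.7
ee_pos: [577.0, -76.2, 285.2]
orientation: [-1.374, 1.094, 1.375]
ft_force: [1.3, 0.0, -0.3]
width: 60.0
t: 30.32
ee_pos: [498.7, -253.0, 235.0]
orientation: [-1.371, 1.095, 1.373]
ft_force: [0.9, -0.2, 0.2]
width: 60.1
t: 30.58
ee_pos: [500.7, -250.9, 235.8]
orientation: [-1.375, 1.092, 1.375]
ft_force: [0.5, -0.2, -1.1]
width: 59.9
p [ 500.7 -250.9  235.8] tx [ 0. -0. -1.] tz [-0.226  0.974 -0.   ] jaw 103.06 w 59.9 F [ 0.5 -0.2 -1.1] q6 -2.28 t 30.57
shift cm (current axes) [ 1.58  0.23 -0.68] turn deg [ 0.06 -0.01  0.02] then shift in new axes [ 1.58  0.23 -0.68]
cam [ 437.20074924 -263.65587783  397.62277358]
```

View pics/w9.png

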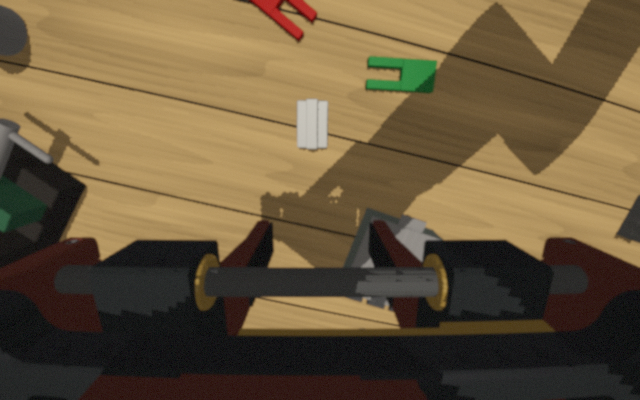

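```bash
python3 - <<'E'
from meas import *
d=get_image("wrist")
print(rect(d,"punch",(312,124),28,35,"pics/w9p.png",110))
E
```

```text
(432.1, -276.4, 64.0, 41.7, 12.8)
```

View pics/w9p.png

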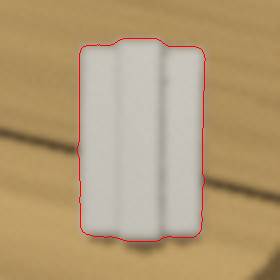

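The punch holder at (312,124) is cleanly outlined, centre (432.1,−276.4), yaw 12.8°.

```bash
python3 go.py 432.1 -276.4 100 102.8; python3 -m crank '[[[3,3,-0.5],[0,0,0],6],[[3,2.5,-0.5],[0,0,0],6],[[3,1.6,0],[0,0,0],6],[[3,0,0],[0,0,0],6],[[0,0,0],[0,0,0],6]]';python3 -m crank '[[[0,0,0],[0,0,0],6],[[0,0,0],[0,0,0],6]]';  python3 go.py 432.1 -276.4 5 102.8
```

```text
p [ 500.7 -251.   235.8] tx [ 0. -0. -1.] tz [-0.226  0.974 -0.   ] jaw 103.07 w 59.8 F [ 0.5 -0.4  0.5] q6 -2.28 t 30.68
shift cm (current axes) [13.58  7.26 -0.92] turn deg [ 0.27 -0.01  0.02] then shift in new axes [13.58  7.25 -0.96]
t: 31.3
ee_pos: [432.2, -276.4, 114.1]
orientation: [-1.371, 1.093, 1.378]
ft_force: [-0.3, 0.1, 0.1]
width: 60.3
t: 31.55
ee_pos: [434.3, -277.9, 116.9]
orientation: [-1.377, 1.093, 1.372]
ft_force: [-0.4, -0.1, -0.3]
width: 59.9
p [ 434.3 -277.9  116.9] tx [ 0.002 -0.001 -1.   ] tz [-0.225  0.974 -0.002] jaw 103.01 w 59.9 F [-0.4 -0.1 -0.3] q6 -2.39 t 31.55
shift cm (current axes) [11.19  0.19  0.21] turn deg [ 0.21 -0.1   0.09] then shift in new axes [11.19  0.18  0.19]
```

```bash
python3 -m crank '[[[3,0.2,0.2],[0.2,0,0],6],[[3,0,0],[0,0,0],6],[[2.5,0,0],[0,0,0],6],[[1.6,0,0],[0,0,0],6],[[0.5,0,0],[0,0,0],6]]';python3 -m crank '[[[0,0,0],[0,0,0],6],[[0,0,0],[0,0,0],6]]';  python3 go.py 432.1 -276.4 5 102.8
```

```text
t: 32.17
ee_pos: [430.9, -276.1, 9.4]
orientation: [-1.372, 1.095, 1.372]
ft_force: [-0.2, -0.0, -0.1]
width: 60.0
t: 32.42
ee_pos: [431.3, -276.5, 10.4]
orientation: [-1.373, 1.095, 1.37]
ft_force: [0.0, -0.9, 0.4]
width: 59.6
p [ 431.3 -276.5   10.4] tx [ 0.001 -0.001 -1.   ] tz [-0.221  0.975 -0.001] jaw 102.78 w 59.6 F [ 0.  -0.9  0.4] q6 -2.39 t 32.42
shift cm (current axes) [ 0.54 -0.08 -0.01] turn deg [-0.02 -0.06  0.06] then shift in new axes [ 0.54 -0.08 -0.01]
```

```bash
python3 -m crank '[[[0.55,-0.05,0],[0,0,0],6],[[0,0,0],[0,0,0],6],[[0,0,0],[0,0,0],3.5],[[0,0,0],[0,0,0],3.5],[[0,0,0],[0,0,0],3.5]]'; python3 -m crank '[[[0,0,0],[0,0,0],3.5]]';python3 go.py; python3 -m crank '[[[-2,0,0],[0,0,0],3.5],[[-5,0,0],[0,0,0],3.5],[[-5,0,0],[0,0,0],3.5],[[-5,0,0],[0,0,0],3.5],[[0,0,0],[0,0,0],3.5]]'; python3 go.py 620.8 154 175 98.2
```

```text
t: 33.05
ee_pos: [431.6, -276.3, 4.2]
orientation: [-1.372, 1.095, 1.371]
ft_force: [1.9, -1.5, -0.8]
width: 39.9
t: 33.17
ee_pos: [431.6, -276.3, 4.2]
orientation: [-1.372, 1.095, 1.371]
ft_force: [1.2, -2.2, -1.1]
width: 39.8
p [ 431.6 -276.3    4.2] tx [ 0.001 -0.001 -1.   ] tz [-0.221  0.975 -0.001] jaw 102.78 w 39.8 F [ 1.2 -2.2 -1.1] q6 -2.39 t 33.17
t: 33.8
ee_pos: [432.7, -276.8, 176.8]
orientation: [-1.376, 1.095, 1.366]
ft_force: [-0.1, -1.4, -5.9]
width: 39.8
p [ 432.7 -276.8  176.8] tx [ 0.005 -0.003 -1.   ] tz [-0.221  0.975 -0.004] jaw 102.77 w 39.8 F [-0.1 -1.4 -5.9] q6 -2.39 t 33.8
shift cm (current axes) [  0.14 -27.87  37.86] turn deg [ 4.57 -0.23  0.24] then shift in new axes [  0.18 -24.76  39.96]
```

```bash
python3 -m crank '[[[0,-1,2],[4.6,0,0],3.5],[[0,-2.7,4.3],[0,0,0],3.5],[[0,-2.7,4.3],[0,0,0],3.5],[[0,-2.7,4.3],[0,0,0],3.5],[[0,-2.7,4.3],[0,0,0],3.5]]';python3 -m crank '[[[0,-2.7,4.3],[0,0,0],3.5],[[0,-2.7,4.3],[0,0,0],3.5],[[0,-2.7,4.3],[0,0,0],3.5],[[0,-2,3],[0,0,0],3.5],[[0,0,0],[0,0,0],3.5]]';python3 -m crank '[[[0,0,0],[0,0,0],3.5],[[0,0,0],[0,0,0],3.5]]';  python3 go.py 620.3 153.9 120 98.2
```

```text
t: 34.42
ee_pos: [517.5, -66.7, 171.2]
orientation: [-1.31, 1.141, 1.318]
ft_force: [0.6, -0.4, -6.0]
width: 39.8
t: 35.05
ee_pos: [595.3, 105.2, 170.8]
orientation: [-1.314, 1.14, 1.319]
ft_force: [-1.0, -0.8, -6.2]
width: 39.7
t: 35.3
ee_pos: [595.2, 102.0, 172.9]
orientation: [-1.312, 1.141, 1.314]
ft_force: [-0.3, -0.3, -5.6]
width: 40.0
p [595.2 102.  172.9] tx [-0.002 -0.    -1.   ] tz [-0.141  0.99  -0.   ] jaw 98.11 w 40.0 F [-0.3 -0.3 -5.6] q6 -1.56 t 35.3
shift cm (current axes) [ 5.28 -3.23  4.78] turn deg [-0.09 -0.01 -0.14] then shift in new axes [ 5.29 -3.22  4.78]
```

```bash
python3 -m crank '[[[0,-1.6,2.4],[-0.1,0,0],3.5],[[1,-1.6,2.4],[0,0,0],3.5],[[3,0,0],[0,0,0],3.5],[[2,0,0],[0,0,0],3.5],[[0,0,0],[0,0,0],3.5]]';python3 -m crank '[[[0,0,0],[0,0,0],3.5],[[0,0,0],[0,0,0],3.5]]';  python3 go.py 620.3 153.9 62 98.2
python3 - <<'E'
from h import *
d=get_image("wrist");cv2.imwrite("pics/w10.png",d["pixels"][:,:,::-1])
E
```

```text
t: 35.92
ee_pos: [619.5, 154.7, 111.7]
orientation: [-1.313, 1.142, 1.318]
ft_force: [-0.7, 0.6, -5.3]
width: 39.9
t: 36.17
ee_pos: [622.0, 155.2, 115.3]
orientation: [-1.315, 1.136, 1.313]
ft_force: [-0.1, 0.2, -5.8]
width: 39.9
p [622.  155.2 115.3] tx [ 0.002  0.    -1.   ] tz [-0.144  0.99   0.   ] jaw 98.26 w 39.9 F [-0.1  0.2 -5.8] q6 -1.49 t 36.17
shift cm (current axes) [ 5.33  0.2  -0.1 ] turn deg [0.06 0.01 0.11] then shift in new axes [ 5.33  0.19 -0.1 ]
```

View pics/w10.png

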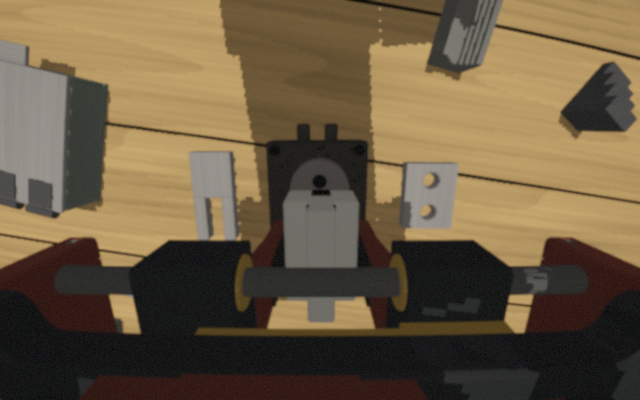

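The holder (column 321) is aligned over the spacer's dimple (column 320). I'll lower it slowly.

```bash
python3 -m crank '[[[2.2,0.2,-0.05],[0,0,0],3.5],[[1.6,0,0],[0,0,0],3.5],[[0.8,0,0],[0,0,0],3.5],[[0,0,0],[0,0,0],3.5],[[0,0,0],[0,0,0],3.5]]';  python3 go.py 620.3 153.9 56.2 98.2
```

```text
t: 36.85
ee_pos: [619.8, 154.5, 68.6]
orientation: [-1.315, 1.137, 1.314]
ft_force: [-0.3, 0.5, -5.2]
width: 39.9
p [619.8 154.5  68.6] tx [ 0.001  0.    -1.   ] tz [-0.144  0.99   0.   ] jaw 98.28 w 39.9 F [-0.3  0.5 -5.2] q6 -1.49 t 36.85
shift cm (current axes) [ 1.24 -0.04 -0.07] turn deg [0.08 0.   0.05] then shift in new axes [ 1.24 -0.04 -0.07]
```

```bash
python3 -m crank '[[[0.5,-0.05,0],[0,0,0],3.5],[[0.4,0,0],[0,0,0],3.5],[[0.2,0,0],[0,0,0],3.5],[[0,0,0],[0,0,0],3.5],[[0,0,0],[0,0,0],3.5]]';  python3 go.py 620.3 153.9 56.2 98.2;python3 -m crank '[[[0.1,0,0],[0,0,0],3.5],[[0,0,0],[0,0,0],3.5]]';  python3 go.py 620.3 153.9 56.2 98.2
```

```text
t: 37.48
ee_pos: [619.9, 154.5, 57.1]
orientation: [-1.315, 1.137, 1.315]
ft_force: [0.4, 0.6, -6.3]
width: 39.7
p [619.9 154.5  57.1] tx [ 0. -0. -1.] tz [-0.144  0.99  -0.   ] jaw 98.28 w 39.7 F [ 0.4  0.6 -6.3] q6 -1.49 t 37.48
shift cm (current axes) [ 0.09 -0.04 -0.06] turn deg [ 0.08 -0.    0.01] then shift in new axes [ 0.09 -0.04 -0.06]
t: 37.72
ee_pos: [620.0, 154.5, 56.3]
orientation: [-1.315, 1.137, 1.314]
ft_force: [-0.2, 0.4, -4.9]
width: 39.8
p [620.  154.5  56.3] tx [ 0.001  0.    -1.   ] tz [-0.144  0.99   0.   ] jaw 98.27 w 39.8 F [-0.2  0.4 -4.9] q6 -1.49 t 37.73
shift cm (current axes) [ 0.01 -0.02 -0.07] turn deg [0.07 0.   0.03] then shift in new axes [ 0.01 -0.02 -0.07]
```

```bash
python3 -m crank '[[[0.05,0,0],[0,0,0],3.5],[[0,0,0],[0,0,0],3.5]]';  python3 go.py
```

```text
t: 37.98
ee_pos: [620.0, 154.5, 56.2]
orientation: [-1.315, 1.137, 1.314]
ft_force: [-1.7, -0.7, 2.5]
width: 39.9
p [620.  154.5  56.2] tx [ 0.001  0.    -1.   ] tz [-0.144  0.99   0.   ] jaw 98.27 w 39.9 F [-1.7 -0.7  2.5] q6 -1.49 t 37.98
```

The vertical force has changed sign, so the holder is bearing on the spacer. I'll release, lift straight up and back off to look.

```bash
python3 -m crank '[[[0,0,0],[0,0,0],5.8],[[0,0,0],[0,0,0],5.8],[[0,0,0],[0,0,0],5.8],[[-2,0,0],[0,0,0],5.8],[[-4,0,0],[0,0,0],5.8]]'; python3 -m crank '[[[-5,0,0],[0,0,0],6],[[-5,0,0],[0,0,0],6],[[-5,0,0],[0,0,0],6],[[-2,-3,0],[0,0,0],6],[[0,-3,0],[0,0,0],6]]';python3 -m crank '[[[0,0,0],[0,0,0],6],[[0,0,0],[0,0,0],6]]'; python3 go.py
python3 - <<'E'
from meas import *
d=get_image("wrist")
a=d["pixels"][60:210,220:430,::-1]
cv2.imwrite("pics/w11.png",cv2.resize(np.clip(a.astype(float)*1.8,0,255).astype(np.uint8),None,fx=3.8,fy=3.8,interpolation=cv2.INTER_CUBIC))
d=get_image("scene");a=d["pixels"][110:310,150:500,::-1]
cv2.imwrite("pics/s11.png",cv2.resize(a,None,fx=2.25,fy=2.25,interpolation=cv2.INTER_CUBIC))
E
```

```text
t: 38.6
ee_pos: [618.8, 154.3, 115.8]
orientation: [-1.314, 1.14, 1.317]
ft_force: [0.4, -1.1, 0.6]
width: 58.0
t: 39.22
ee_pos: [681.0, 163.5, 290.8]
orientation: [-1.317, 1.132, 1.31]
ft_force: [-1.0, 0.1, -0.8]
width: 59.9
t: 39.48
ee_pos: [678.1, 162.9, 285.7]
orientation: [-1.314, 1.138, 1.316]
ft_force: [-0.8, 0.0, -0.2]
width: 59.8
p [678.1 162.9 285.7] tx [-0.001 -0.    -1.   ] tz [-0.144  0.99  -0.   ] jaw 98.28 w 59.8 F [-0.8  0.  -0.2] q6 -1.5 t 39.48
```

View pics/w11.png

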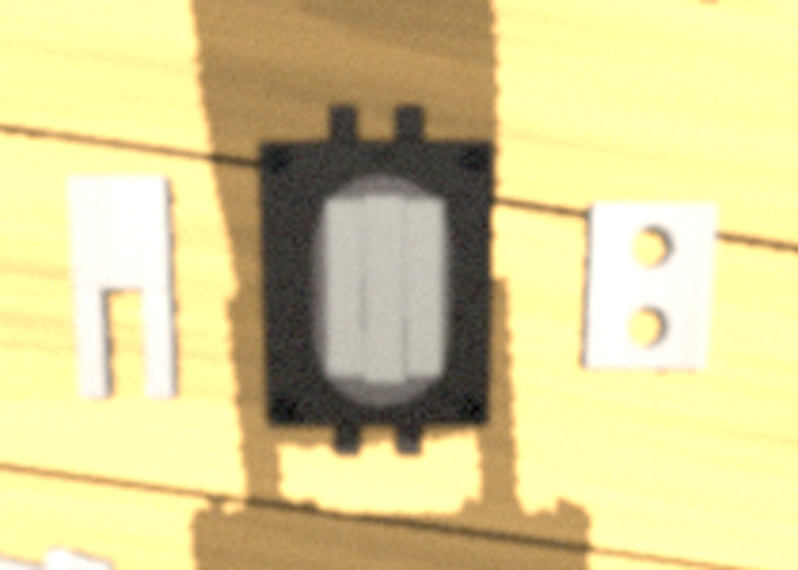

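View pics/s11.png

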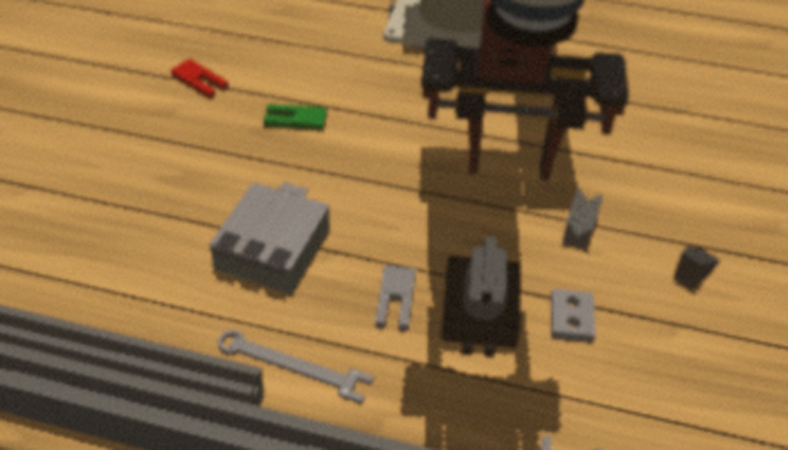

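Both views agree. The holder stands upright and centred on the spacer: in the wrist crop the holder is at (386,288) and the spacer at (385,292). The plates lie flat either side, the flap is shut, and the bystanders haven't moved. I'll hand in.

```bash
python3 - <<'E'
from workcell import *
print(close_job())
E
```

```text
the job is handed in; nothing more can be done
None
```

The job is done and handed in at about 39.5 s, in the order asked: forked plate, two-hole plate, spacer, then punch holder. The arm was clear of everything at the end.

| Item | Last check, shoe frame (along, across) | Result |
|---|---|---|
| Forked plate | +0.7, −103 mm | On the pocket side, gap about 38–40 mm, parallel to the shoe |
| Two-hole plate | +0.4, +111 mm | On the opposite side, gap about 40–41 mm, parallel to the shoe |
| Spacer | +1, +2 mm | Yaw 8.0° against about 8.2° for the shoe |
| Punch holder | within 1–2 mm of the spacer's middle (by eye from the last wrist picture) | Upright and lengthwise, resting on the spacer only |

In the last scene picture the flap is shut, and the V-die, step block, spanner and the green and red look-alikes appear untouched. I saw no high forces in any reading.

No check failed. The scene camera disagreed with the other two by 2–6 mm early on, so I worked from the top and wrist views. Those two agreed within about 2–3 mm, which is also the uncertainty on the figures above.

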